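# Make up a row of spring mounts

### The arm

A 6-joint arm with a two-finger parallel gripper is mounted at the origin on the work surface. World frame = base frame: x ahead of the robot, y to its left, z up, the work surface at z = 0. Lengths are in m, angles in rad, forces in N, time in s.
With the tool pointing down it reaches from about 0.35 to 0.775 m from the base axis. Payload 5.5 kg.
Tool frame: the origin (TCP) lies on the centre line of the jaws, within the pads' length; the fingertips stand 8 mm ahead of it and the grasp point (between the pads) lies 11 mm behind it; z points along the fingers, y is the direction in which the jaws open and shut (so a half turn about z gives the same grasp; the last joint's range is limited). The gripper opens to 85 mm and grips with 20 to 120 N. Pads are 22 mm wide; open, the fingers measure 114 mm over their backs; the gripper's body (76 mm by 85 mm) begins 54 mm behind the grasp point. The pads swing forward as they close: fully open they stand 13 mm farther back than shut.
Start: joints at [-1.311, 0.313, 0.046, 1.304, 0, 1.431], TCP at [0.224, -0.53, 0.239] pointing down, gripper open.
Joint ranges: [-2.76, 2.76], [-0.86, 1.69], [-1.03, 1.26], [-2.2, 2.34], [-1.47, 1.5], [-3.14, 3.14]. Speed limits (rad/s): [2.57, 2.57, 3.14, 3.14, 3.14, 3.14].

### API

Orientations are given as a unit quaternion [w, x, y, z].
In Python, from workcell import env gives the robot as it stands. The module is installed in compiled form; this text tells all that it offers.
- The arm moves only by the tool play_rows, never from a script. Its argument "steps" is a list of rows, each an object with "claw": the closure in counts, from 0 (fully open) to 255 (shut); "dp": the shift along the tool's x, y, z in m, a list of three; "angular": the turn, a rotation vector about the tool's x, y, z in degrees, a list of three. In form: [{"claw": claw, "dp": [dx, dy, dz], "angular": [wx, wy, wz]}, ...]. A call has exactly 8 rows; each row shifts and turns the commanded pose from where the row before left it, along the tool's axes as they then stand; what a row does not reach is not made up. A row lasts 1/12 s, in which the tool goes at most 41.7 mm and 7.16 degrees, less where a joint would pass 70% of its speed; a pose out of reach is approached as far as the arm can. A call is refused whole if a number of a shift passes 0.0417 or a number of a turn 7.16, either way. A call with a gripper value outside its range is refused whole. The fingers move at their own pace and stop on an object; "force" is the grip in N (left out, the last holds). Time passes only in rows, so rows that do not move let the fingers close, or fill a call up. It gives the time, the measured TCP pose, the force and the opening at its end, in the units of the state.
- env.get_state(): the state, without advancing time (a new reading comes with each control period).
- env.read_camera(name): name is "scene" or "side" or "wrist"; returns (picture, depth): 420x560x3 uint8, red, green, blue; 420x560 float32, m along the optical axis (not along the pixel's ray), 0 where there is no reading.
- env.calibration(name): a dict with "fx", "fy", "cx", "cy" (pixels), "k1" (the pictures are not rectified: a ray, as slopes to the right and down, at radius r is drawn at 1 + k1 r^2 times it, then the intrinsics apply), "world_from_camera" (4x4, takes a point from camera to world coordinates); the wrist camera has in their place "hand_eye" (4x4, takes a point from camera to tool coordinates, whose origin is the TCP and whose axes are the flange's). Camera axes: x right, y down, z forward; pixel columns grow to the right and rows downward; lengths in m; the calibration is good to about 2 mm. A picture is of the moment at which its call begins: read the wrist's pose just before it. calibration takes no time and is no camera call.
- env.hand_in(): hands the job in, once; it reports no verdict.
The state is a dict: "clock": time; "joint_pos": joint angles; "qvel": joint speeds; "tau": joint torques, N m; "tcp_pos": TCP position; "orientation": TCP orientation; "wrist_force": force on the tool from outside, world axes, zero at the start; "ft_torque": the same for the moment, N m; "finger_gap": finger opening in m.
Only numpy, scipy, OpenCV 4.12 (cv2) and the standard library are available. Lean on these libraries where they do the work, as an engineer would, in place of code of your own. Each camera call takes 0.05 s, during which the arm holds its last target. There are 200 camera calls.

### The job

Make up the anti-vibration spring mounts on the low steel shelf: stand every base plate side by side in one row on the shelf, square to it, each with one end close up against the shelf's back lip (the long lip farther from the robot) and less than one plate's width between neighbours. Thread a coil spring over the upright rod of each base, twisting it a little if the coils snag, until it sits down on the plate, then put a cap over each rod end so that it rests level on its spring. There may be a spring and a cap to spare; leave the spanner and the socket box alone.

Things in the scene. Friction and masses are not known exactly. Their poses are not given: they have to be found in the camera images.
- shelf: Low fixed shelf of bare sheet steel, 154 mm deep (x), 420 mm wide (y). Origin under its centre at bench level, z up; top surface at z = 40 mm. A lip 5 mm thick stands 10 mm above it along all four edges: clear floor x = -72 to 72, y = -205 to 205 mm. The back lip is the one at +x, away from the robot. The shelf may be turned up to 0.15 rad.
- base1: Mount base, 0.47 to 0.66 kg, upright on the bench: grey plate 90 (x) by 60 (y) by 12 mm, a slot near each short end, with a fixed upright steel rod in its middle, 24 mm thick, top at z = 88 mm, last 5 mm bevelled to 15 mm across. Origin at the centre of the underside, z up. Two or three bases are present. With an end against the back lip its origin is at x = 27, z = 40 mm in the shelf's frame.
- base2: Mount base, 0.47 to 0.66 kg, upright on the bench: grey plate 90 (x) by 60 (y) by 12 mm, a slot near each short end, with a fixed upright steel rod in its middle, 24 mm thick, top at z = 88 mm, last 5 mm bevelled to 15 mm across. Origin at the centre of the underside, z up. Two or three bases are present. With an end against the back lip its origin is at x = 27, z = 40 mm in the shelf's frame.
- base3: Mount base, 0.47 to 0.66 kg, upright on the bench: grey plate 90 (x) by 60 (y) by 12 mm, a slot near each short end, with a fixed upright steel rod in its middle, 24 mm thick, top at z = 88 mm, last 5 mm bevelled to 15 mm across. Origin at the centre of the underside, z up. Two or three bases are present. With an end against the back lip its origin is at x = 27, z = 40 mm in the shelf's frame.
- spring1: Rigid steel compression spring, 0.12 kg, 62 mm long, upright on the bench: wire 5.5 mm, outside diameter 41 mm, clear inside diameter 27 mm, closed flat ends, same both ways up. Origin at mid-length on its axis, z along it. Seated on a plate its origin is 43 mm above the base's origin and the rod stands 14 mm proud of it. Any spring fits any base.
- spring2: Rigid steel compression spring, 0.12 kg, 62 mm long, upright on the bench: wire 5.5 mm, outside diameter 41 mm, clear inside diameter 27 mm, closed flat ends, same both ways up. Origin at mid-length on its axis, z along it. Seated on a plate its origin is 43 mm above the base's origin and the rod stands 14 mm proud of it. Any spring fits any base.
- spring3: Rigid steel compression spring, 0.12 kg, 62 mm long, upright on the bench: wire 5.5 mm, outside diameter 41 mm, clear inside diameter 27 mm, closed flat ends, same both ways up. Origin at mid-length on its axis, z along it. Seated on a plate its origin is 43 mm above the base's origin and the rod stands 14 mm proud of it. Any spring fits any base.
- cap1: Mount cap, 0.22 kg, mouth down on the bench: grey round steel cup 56 mm in diameter, 24 mm high, with a bore 30 mm across and 18 mm deep open below; on top in the middle a levelling bolt with a hexagon head (24 mm across, top at z = 51 mm) to hold it by. Origin at the centre of its lower rim, z up. Resting on a seated spring its origin is 74 mm above the base's. Any cap fits any base.
- cap2: Mount cap, 0.22 kg, mouth down on the bench: grey round steel cup 56 mm in diameter, 24 mm high, with a bore 30 mm across and 18 mm deep open below; on top in the middle a levelling bolt with a hexagon head (24 mm across, top at z = 51 mm) to hold it by. Origin at the centre of its lower rim, z up. Resting on a seated spring its origin is 74 mm above the base's. Any cap fits any base.
- cap3: Mount cap, 0.22 kg, mouth down on the bench: grey round steel cup 56 mm in diameter, 24 mm high, with a bore 30 mm across and 18 mm deep open below; on top in the middle a levelling bolt with a hexagon head (24 mm across, top at z = 51 mm) to hold it by. Origin at the centre of its lower rim, z up. Resting on a seated spring its origin is 74 mm above the base's. Any cap fits any base.
- wiring_box: White double socket box, 86 x 146 x 38 mm, on the bench beyond the shelf's right end; leave it alone. Origin under its middle.
- spanner: Steel spanner, 190 mm long, lying on the bench beyond the shelf's left end; leave it alone. Origin under its middle.
There are look-alikes about, which are no part of the job. Leave any pink or purple look-alike of the cap3 alone. What is shaped like the base3 but green is not meant.

How it is judged:
By the outcome, as a careful person would: the job done as asked, in the order asked, and still so for the second after the job is handed in, with the robot touching nothing.
Of base1, base2, base3 only 2 to 3 are there at a start; the rules pass over those that are not, and their reading is None.
At some moment in a run one of base1, base2, base3, cap1, cap2, cap3 may be knocked a few centimetres aside while the robot is not near it.
It also fails if it takes over 210 s, if anything falls off the work surface, if the arm or the gripper's body presses on something with over 40 N, if the wrist force passes 120 N, or if a joint passes its speed limit or range.

## Working session

There is one attempt and no reset: what is moved stays moved. The work goes in short steps, Python scripts to look and compute and a tool call to move; the robot and the scene stay as the last step left them, time stands still between calls to the robot, and variables do not carry over. Pictures are saved under pics/ and viewed, about 12 in all and at most 16, crops included, and the job is handed in when it is done.

Besides the shell and the picture viewer there is one more tool, called after "Request:" as name(argument=value, ...) on one line, values as JSON. play_rows: Moves the arm, as the interface text tells. Its arguments: {"type":"object","properties":{"steps":{"type":"array","items":{"type":"object","properties":{"claw":{"type":"number"},"dp":{"type":"array","items":{"type":"number"}},"angular":{"type":"array","items":{"type":"number"}}}}},"force":{"type":"number"}},"required":["steps"]}

```bash
mkdir -p pics; ls; python3 - <<'E'
from workcell import env
import cv2,numpy as np
print(env.get_state())
for n in ["scene","side","wrist"]:
    p,d=env.read_camera(n); cv2.imwrite(f"pics/{n}0.png",p[:,:,::-1]); np.savez(f"pics/{n}0.npz",p=p,d=d)
    print(n,env.calibration(n))
E
```

```text
pics
{'clock': 0.0, 'joint_pos': array([-1.31063283e+00,  3.13989493e-01,  4.49879260e-02,  1.30358986e+00,
       -2.22410019e-05,  1.43122455e+00]), 'qvel': array([-2.94752989e-04,  4.75503422e-04,  7.30699228e-05,  3.77949269e-04,
       -2.66536934e-04,  6.59621023e-04]), 'tau': array([ 4.10254434e-04, -4.80616307e+01,  2.98538822e+01,  1.91680470e-02,
       -2.56310642e-05,  8.41636894e-07]), 'tcp_pos': array([ 0.22364838, -0.52919226,  0.23841871]), 'orientation': array([-8.95251152e-04,  9.80092469e-01,  1.98539536e-01, -6.51861892e-05]), 'wrist_force': array([ 0.44836119, -0.29321701, -0.17443117]), 'ft_torque': array([-0.00579337,  0.05381499,  0.03253259]), 'finger_gap': 0.08546853192520272}
scene {'fx': 516.3007600281967, 'fy': 516.3007600281967, 'cx': 273.2088378538467, 'cy': 205.98001773597167, 'k1': 0.06725935107631824, 'world_from_camera': array([[-0.78347067,  0.47251763, -0.40360972,  0.95364462],
       [ 0.62138583,  0.58805345, -0.51775747,  0.61378853],
       [-0.00730544, -0.65644515, -0.75433838,  0.95105487],
       [ 0.        ,  0.        ,  0.        ,  1
[... 207 characters left out ...]
.07935519,  0.37729321],
       [-0.09031809,  0.49153317, -0.86616268,  1.3178849 ],
       [-0.00162253, -0.86978871, -0.4934217 ,  0.81285274],
       [ 0.        ,  0.        ,  0.        ,  1.        ]])}
wrist {'fx': 354.54505401725515, 'fy': 354.54505401725515, 'cx': 279.3434201561872, 'cy': 206.26179412648557, 'k1': 0.02289905099969644, 'hand_eye': array([[ 4.90615500e-04, -9.54532732e-01, -2.98105724e-01,
         7.76373596e-02],
       [ 9.99999584e-01,  6.97354066e-04, -5.87147350e-04,
         4.65725038e-04],
       [ 7.68336603e-04, -2.98105312e-01,  9.54532678e-01,
        -1.34012832e-01],
       [ 0.00000000e+00,  0.00000000e+00,  0.00000000e+00,
         1.00000000e+00]])}
```

View pics/scene0.png

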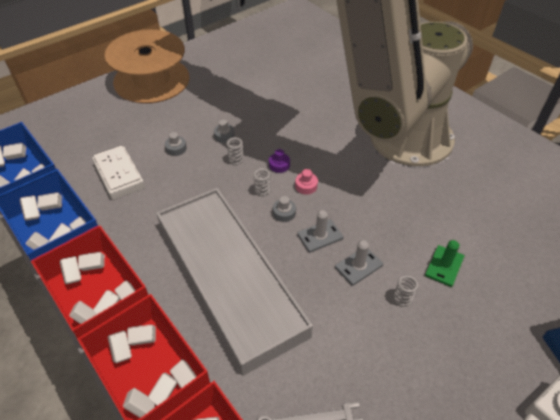

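View pics/side0.png

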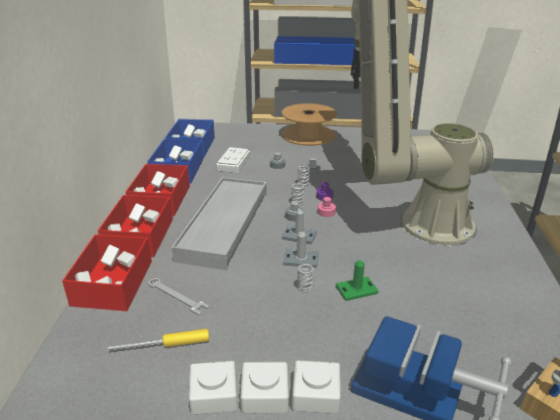

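```bash
cat > h.py <<'E'
import numpy as np, cv2
from workcell import env
from scipy.spatial.transform import Rotation as R
def K(c): return np.array([[c['fx'],0,c['cx']],[0,c['fy'],c['cy']],[0,0,1.]])
def cam(name):
    """picture, depth, calibration, world_from_camera"""
    s=env.get_state(); c=env.calibration(name)
    p,d=env.read_camera(name)
    if name=='wrist':
        T=np.eye(4); T[:3,:3]=R.from_quat(np.roll(s['orientation'],-1)).as_matrix(); T[:3,3]=s['tcp_pos']
        T=T@c['hand_eye']
    else: T=c['world_from_camera']
    return p,d,c,T
def slopes(c,uv):
    uv=np.asarray(uv,float).reshape(-1,1,2)
    return cv2.undistortPoints(uv,K(c),np.array([c['k1'],0,0,0,0.]),None,None,None).reshape(-1,2) if False else cv2.undistortPointsIter(uv,K(c),np.array([c['k1'],0,0,0.]),np.eye(3),np.eye(3),(3,50,1e-9)).reshape(-1,2)
def onplane(c,T,uv,z):
    s=slopes(c,uv); r=np.c_[s,np.ones(len(s))]@T[:3,:3].T
    return T[:3,3]+r*((z-T[2,3])/r[:,2])[:,None]
def cloud(d,c,T):
    v,u=np.mgrid[:d.shape[0],:d.shape[1]]
    s=slopes(c,np.c_[u.ravel(),v.ravel()]); P=np.c_[s,np.ones(len(s))]*d.reshape(-1,1)
    return (P@T[:3,:3].T+T[:3,3]).reshape(*d.shape,3)
def project(c,T,X):
    X=(np.atleast_2d(X)-T[:3,3])@T[:3,:3]
    return cv2.projectPoints(X,np.zeros(3),np.zeros(3),K(c),np.array([c['k1'],0,0,0.]))[0].reshape(-1,2)
def ortho(W,p,x0=.1,x1=.9,y0=-.5,y1=.5,s=600):
    """top-down picture: image up = +x, left = +y; highest point wins"""
    ok=(W[...,0]>x0)&(W[...,0]<x1)&(W[...,1]>y0)&(W[...,1]<y1)&(W[...,2]<.15)
    q=W[ok]; col=p[ok]; o=np.argsort(q[:,2]); q=q[o];col=col[o]
    im=np.zeros((int((x1-x0)*s)+1,int((y1-y0)*s)+1,3),np.uint8)
    im[((x1-q[:,0])*s).astype(int),((y1-q[:,1])*s).astype(int)]=col
    return cv2.dilate(im,np.ones((2,2)))
E
python3 - <<'E'
from h import *
for n in['scene','side']:
    f=np.load(f'pics/{n}0.npz');c=env.calibration(n);T=c['world_from_camera']
    W=cloud(f['d'],c,T); np.save(f'pics/W{n}.npy',W)
    z=W[...,2]; t=W[(abs(z)<.012)][:,2]; print(n,'bench z',np.median(t))
    x,y=W[...,0],W[...,1]
    hsv=cv2.cvtColor(f['p'],cv2.COLOR_RGB2HSV)
    m=((z>.012)&(z<.12)&(x>.15)&(x<.85)&(abs(y)<.6)&(f['d']>0)).astype(np.uint8)
    k,l,st,_=cv2.connectedComponentsWithStats(m)
    for i in range(1,k):
        if st[i,4]>40:
            q=W[l==i]; hh=np.median(hsv[l==i],0)
            print(st[i],'c',q[:,:2].mean(0).round(3),'zmax',q[:,2].max().round(3),'top',q[q[:,2]>q[:,2].max()-.008][:,:2].mean(0).round(3),hh)
E
```

```text
scene bench z 0.0008934372486573139
[131  52  53  23 394] c [ 0.42  -0.582] zmax 0.108 top [ 0.42  -0.583] [ 14. 131. 166.]
[214 119  30  42 582] c [ 0.408 -0.274] zmax 0.067 top [ 0.422 -0.227] [ 10.  24. 107.]
[  24  124  218  296 4762] c [ 0.827 -0.034] zmax 0.086 top [ 0.821 -0.018] [  1. 201. 123.]
[164 132  22  22 333] c [ 0.527 -0.355] zmax 0.055 top [ 0.523 -0.361] [ 10.  16. 114.]
[ 18 143   8  12  54] c [ 0.844 -0.566] zmax 0.053 top [ 0.845 -0.571] [ 14.  27. 146.]
[  92  146   53   52 1627] c [ 0.694 -0.35 ] zmax 0.046 top [ 0.691 -0.357] [ 14.  28. 219.]
[269 148  22  24 355] c [ 0.351 -0.131] zmax 0.056 top [ 0.347 -0.138] [143. 154.  80.]
[254 168  17  25 275] c [ 0.436 -0.093] zmax 0.066 top [ 0.435 -0.096] [ 11.  25. 133.]
[296 169  22  23 380] c [ 0.346 -0.031] zmax 0.056 top [ 0.341 -0.037] [174. 119. 187.]
[  156   187   157   187 13552] c [0.653 0.087] zmax 0.057 top [0.654 0.092] [ 11.  25. 166.]
[273 196  23  24 415] c [0.444 0.002] zmax 0.056 top [ 0.44  -0.003] [ 10.  14. 115.]
[299 210  45  38 650] c [0.424 0.105] zmax 0.093 top [0.421 0.105] [ 10.  16. 114.
[... 799 characters left out ...]
 85.  12. 125.]
[298 158  23  24 277] c [ 0.404 -0.273] zmax 0.065 top [ 0.421 -0.227] [ 60.   6. 122.]
[ 171  177   96   91 4807] c [0.651 0.098] zmax 0.055 top [0.65  0.093] [ 60.   6. 176.]
[284 183  35  82 940] c [0.42  0.096] zmax 0.092 top [0.414 0.165] [ 70.   7. 132.]
[317 182  19  33 413] c [ 0.343 -0.076] zmax 0.055 top [ 0.343 -0.084] [171. 104. 143.]
[284 250  10  13  43] c [0.443 0.219] zmax 0.017 top [0.443 0.219] [ 93.  20. 139.]
[298 261  16  28 283] c [0.392 0.333] zmax 0.065 top [0.393 0.333] [ 60.   6. 151.]
[336 261  41  36 557] c [0.265 0.338] zmax 0.088 top [0.265 0.337] [ 66. 131. 126.]
[107 329 103  21 714] c [0.67  0.559] zmax 0.032 top [0.644 0.549] [ 26. 169. 219.]
```

```bash
cat >> h.py <<'E'
def rect(q):
    (c,(a,b),t)=cv2.minAreaRect((q[:,:2]*1000).astype(np.float32))
    if a<b: a,b,t=b,a,t+90
    return np.round(c,1),round(a,1),round(b,1),round((t+90)%180-90,1)   # centre mm, long, short, direction of the long side in deg
E
python3 - <<'E'
from h import *
A=[];
for n in['scene','side']:
    W=np.load(f'pics/W{n}.npy'); A.append(W.reshape(-1,3))
    z=W[...,2];x,y=W[...,0],W[...,1]
    m=((z>.042)&(z<.06)&(x>.54)&(x<.76)&(abs(y-.09)<.25)).astype(np.uint8)
    k,l,st,_=cv2.connectedComponentsWithStats(m)
    i=1+np.argmax(st[1:,4]); print(n,'shelf lip',rect(W[l==i]))
    m=((z>.034)&(z<.048)&(abs(x-.653)<.05)&(abs(y-.09)<.1)); print('floor z',np.median(z[m]))
    for b in[(.421,.105),(.411,.221)]:
        m=((z>.007)&(z<.018)&(np.hypot(x-b[0],y-b[1])<.062)).astype(np.uint8)
        print(b,rect(W[m>0]), 'top',W[(z>.08)&(np.hypot(x-b[0],y-b[1])<.03)].mean(0).round(4))
P=np.concatenate(A)
p=np.concatenate([np.load(f'pics/{n}0.npz')['p'].reshape(-1,3) for n in['scene','side']])
im=ortho(P,p,.2,.78,-.42,.42,900); cv2.imwrite('pics/ortho.png',im[:,:,::-1]); print(im.shape)
E
```

```text
scene shelf lip (array([647.1,  60.1]), 426.5, 157.4, 81.5)
floor z 0.039724676428381955
(0.421, 0.105) (array([415.8, 105.7]), 100.5, 64.1, -13.4) top [0.4217 0.1054 0.0865]
(0.411, 0.221) (array([410.7, 220.1]), 91.4, 60.8, -4.1) top [0.412  0.221  0.0858]
side shelf lip (array([647.4,  60.7]), 434.1, 158.9, 81.7)
floor z 0.03977658627811986
(0.421, 0.105) (array([419.6, 102. ]), 91.5, 65.9, -11.3) top [0.4195 0.106  0.0854]
(0.411, 0.221) (array([408. , 218.8]), 90.8, 66.1, -4.1) top [0.4084 0.2218 0.0856]
(523, 757, 3)
```

View pics/ortho.png

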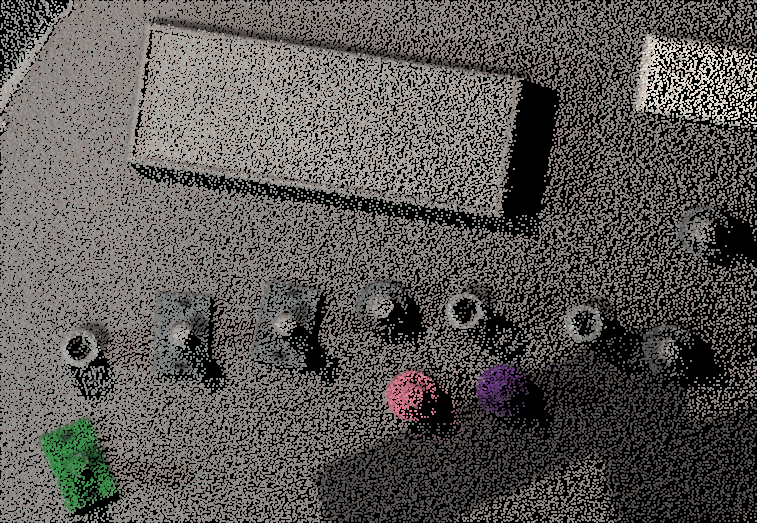

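Request:
play_rows(steps=[{"claw":0,"dp":[0,0,0],"angular":[0,0,-6.9]},{"claw":0,"dp":[0,0,0],"angular":[0,0,-6.9]},{"claw":0,"dp":[0,0,0],"angular":[0,0,-6.9]},{"claw":0,"dp":[0,0,0],"angular":[0,0,-6.9]},{"claw":0,"dp":[0,0,0],"angular":[0,0,-6.9]},{"claw":0,"dp":[0,0,0],"angular":[0,0,-6.9]},{"claw":0,"dp":[0,0,0],"angular":[0,0,-6.9]},{"claw":0,"dp":[0,0,0],"angular":[0,0,-6.9]}])

```text
clock: 0.82
tcp_pos: [0.2237, -0.5295, 0.2389]
orientation: [-0.0, 0.775, 0.632, 0.0]
wrist_force: [0.2, 0.5, 1.0]
finger_gap: 0.0852
```

Request:
play_rows(steps=[{"claw":0,"dp":[0.0276,0.006,0]},{"claw":0,"dp":[0.0276,0.006,0]},{"claw":0,"dp":[0.0276,0.006,0]},{"claw":0,"dp":[0.0276,0.006,0]},{"claw":0,"dp":[0.0276,0.006,0]},{"claw":0,"dp":[0.0276,0.006,0]},{"claw":0,"dp":[0.0276,0.006,0]},{"claw":0,"dp":[0.0276,0.006,0]}])

```text
invalid input at $.steps[0]: expected keys claw, dp, angular
```

Request:
play_rows(steps=[{"claw":0,"dp":[0.0276,0.001,0]},{"claw":0,"dp":[0.0276,0.001,0]},{"claw":0,"dp":[0.0276,0.001,0]},{"claw":0,"dp":[0.0276,0.001,0]},{"claw":0,"dp":[0.0276,0.001,0]},{"claw":0,"dp":[0.0276,0.001,0]},{"claw":0,"dp":[0.0276,0.001,0]},{"claw":0,"dp":[0.0276,0.001,0]}])

```text
invalid input at $.steps[0]: expected keys claw, dp, angular
```

Request:
play_rows(steps=[{"claw":0,"dp":[0.0276,0.001,0.007]},{"claw":0,"dp":[0.0276,0.001,0.007]},{"claw":0,"dp":[0.0276,0.001,0.007]},{"claw":0,"dp":[0.0276,0.001,0.007]},{"claw":0,"dp":[0.0276,0.001,0.007]},{"claw":0,"dp":[0.0276,0.001,0.007]},{"claw":0,"dp":[0.0276,0.001,0]},{"claw":0,"dp":[0.0276,0.001,0]}])

```text
invalid input at $.steps[0]: expected keys claw, dp, angular
```

Request:
play_rows(steps=[{"claw":0,"dp":[0.0276,0.006,0],"angular":[0,0,0]},{"claw":0,"dp":[0.0276,0.006,0],"angular":[0,0,0]},{"claw":0,"dp":[0.0276,0.006,0],"angular":[0,0,0]},{"claw":0,"dp":[0.0276,0.006,0],"angular":[0,0,0]},{"claw":0,"dp":[0.0276,0.006,0],"angular":[0,0,0]},{"claw":0,"dp":[0.0276,0.006,0],"angular":[0,0,0]},{"claw":0,"dp":[0.0276,0.006,0],"angular":[0,0,0]},{"claw":0,"dp":[0.0276,0.006,0],"angular":[0,0,0]}])

```text
clock: 1.48
tcp_pos: [0.3165, -0.3221, 0.2391]
orientation: [-0.0, 0.777, 0.63, 0.0]
wrist_force: [0.6, -0.4, 0.6]
finger_gap: 0.0853
```

Request:
play_rows(steps=[{"claw":0,"dp":[0.0276,0.001,0],"angular":[0,0,0]},{"claw":0,"dp":[0.0276,0.001,0],"angular":[0,0,0]},{"claw":0,"dp":[0.0276,0.001,0],"angular":[0,0,0]},{"claw":0,"dp":[0.0276,0.001,0],"angular":[0,0,0]},{"claw":0,"dp":[0.0276,0.001,0],"angular":[0,0,0]},{"claw":0,"dp":[0.0276,0.001,0],"angular":[0,0,0]},{"claw":0,"dp":[0.0276,0.001,0],"angular":[0,0,0]},{"claw":0,"dp":[0.0276,0.001,0],"angular":[0,0,0]}])

```text
clock: 2.15
tcp_pos: [0.3695, -0.1077, 0.2392]
orientation: [0.0, 0.777, 0.63, -0.0]
wrist_force: [1.4, -0.4, -0.3]
finger_gap: 0.0854
```

Request:
play_rows(steps=[{"claw":0,"dp":[0.0276,0.001,0.007],"angular":[0,0,0]},{"claw":0,"dp":[0.0276,0.001,0.007],"angular":[0,0,0]},{"claw":0,"dp":[0.0276,0.001,0.007],"angular":[0,0,0]},{"claw":0,"dp":[0.0276,0.001,0.007],"angular":[0,0,0]},{"claw":0,"dp":[0.0276,0.001,0.007],"angular":[0,0,0]},{"claw":0,"dp":[0.0276,0.001,0.007],"angular":[0,0,0]},{"claw":0,"dp":[0.0276,0.001,0],"angular":[0,0,0]},{"claw":0,"dp":[0.0276,0.001,0],"angular":[0,0,0]}])

```text
clock: 2.82
tcp_pos: [0.4224, 0.1067, 0.1966]
orientation: [-0.0, 0.777, 0.63, -0.001]
wrist_force: [0.4, -0.4, 0.6]
finger_gap: 0.0857
```

```bash
cat >> h.py <<'E'
def look(tag,n='wrist'):
    s=env.get_state(); p,d,c,T=cam(n); cv2.imwrite(f'pics/{tag}.png',p[:,:,::-1]); np.savez(f'pics/{tag}.npz',p=p,d=d,T=T)
    W=cloud(d,c,T); print('tcp',s['tcp_pos'].round(4),'t',round(s['clock'],1),'gap',round(s['finger_gap'],4)); return s,p,d,c,T,W
def toolaxes(s): return R.from_quat(np.roll(s['orientation'],-1)).as_matrix()
def topmean(W,xy,z0,z1,r):
    m=(W[...,2]>z0)&(W[...,2]<z1)&(np.hypot(W[...,0]-xy[0],W[...,1]-xy[1])<r); return W[m]
E
python3 - <<'E'
from h import *
s,p,d,c,T,W=look('w1')
M=toolaxes(s); print('yaw of tool x',np.degrees(np.arctan2(M[1,0],M[0,0])))
for b in[(.421,.105),(.411,.221)]:
    q=topmean(W,b,.08,.1,.03); print(len(q),q.mean(0) if len(q) else 0,'plate',rect(topmean(W,b,.007,.018,.06)))
E
```

```text
tcp [0.4224 0.1067 0.1966] t 2.8 gap 0.0857
yaw of tool x 78.11556999823614
782 [0.42354389 0.10191575 0.08556266] plate (array([423.3, 100.6]), 90.2, 60.2, -12.4)
1166 [0.41266256 0.21520744 0.08578873] plate (array([412. , 215.7]), 90.4, 61.0, -2.4)
```

View pics/w1.png

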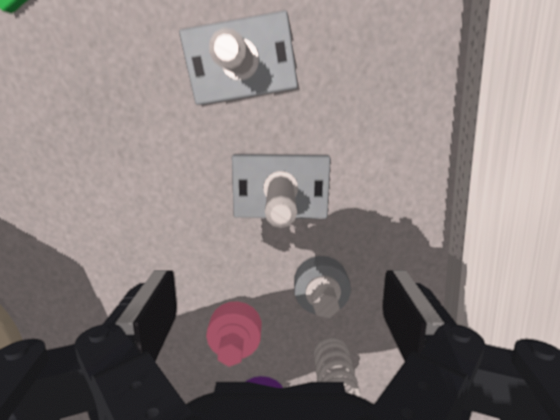

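Request:
play_rows(force=60, steps=[{"claw":0,"dp":[-0.0015,0.0005,0.022],"angular":[0,0,0]},{"claw":0,"dp":[-0.0015,0.0005,0.022],"angular":[0,0,0]},{"claw":0,"dp":[0,0,0.022],"angular":[0,0,0]},{"claw":0,"dp":[0,0,0.022],"angular":[0,0,0]},{"claw":0,"dp":[0,0,0.022],"angular":[0,0,0]},{"claw":0,"dp":[0,0,0.018],"angular":[0,0,0]},{"claw":0,"dp":[0,0,0.012],"angular":[0,0,0]},{"claw":0,"dp":[0,0,0.0065],"angular":[0,0,0]}])

```text
clock: 3.53
tcp_pos: [0.4218, 0.102, 0.049]
orientation: [-0.001, 0.777, 0.63, -0.001]
wrist_force: [0.1, 1.4, -0.5]
finger_gap: 0.0852
```

Request:
play_rows(force=60, steps=[{"claw":255,"dp":[0,0,0],"angular":[0,0,0]},{"claw":255,"dp":[0,0,0],"angular":[0,0,0]},{"claw":255,"dp":[0,0,0],"angular":[0,0,0]},{"claw":255,"dp":[0,0,0],"angular":[0,0,0]},{"claw":255,"dp":[0,0,0],"angular":[0,0,0]},{"claw":255,"dp":[0,0,0],"angular":[0,0,0]},{"claw":255,"dp":[0,0,0],"angular":[0,0,0]},{"claw":255,"dp":[0,0,0],"angular":[0,0,0]}])

```text
clock: 4.2
tcp_pos: [0.4234, 0.1023, 0.0517]
orientation: [0.0, 0.776, 0.63, 0.0]
wrist_force: [-2.5, -0.2, 5.5]
finger_gap: 0.023
```

Request:
play_rows(steps=[{"claw":255,"dp":[0,0,-0.005],"angular":[0,0,0]},{"claw":255,"dp":[0,0,-0.015],"angular":[0,0,0]},{"claw":255,"dp":[0,0,-0.015],"angular":[0,0,0]},{"claw":255,"dp":[0,0,-0.015],"angular":[0,0,0]},{"claw":255,"dp":[0,0,-0.015],"angular":[0,0,0]},{"claw":255,"dp":[0,0,-0.015],"angular":[0,0,0]},{"claw":255,"dp":[0,0,-0.01],"angular":[0,0,0]},{"claw":255,"dp":[0,0,0],"angular":[0,0,-3.5]}])

```text
clock: 4.87
tcp_pos: [0.4243, 0.1022, 0.1428]
orientation: [0.001, 0.757, 0.654, 0.001]
wrist_force: [0.8, -0.0, -5.7]
finger_gap: 0.0228
```

```bash
python3 - <<'E'
from h import *
s,p,d,c,T,W=look('w2')
M=toolaxes(s); print('yaw of tool x',np.degrees(np.arctan2(M[1,0],M[0,0])),s['wrist_force'],s['joint_pos'])
q=topmean(W,s['tcp_pos'][:2],.08,.115,.075)
print(rect(q)); h=np.histogram(q[:,2],10);print(h)
E
```

```text
tcp [0.4243 0.1022 0.1428] t 4.9 gap 0.0228
yaw of tool x 81.63195619523509 [ 0.82274901 -0.01563932 -5.66706136] [ 5.20969983e-02  1.01818843e-01 -4.66417371e-01  9.99678271e-01
 -1.53843213e-04  1.76894361e+00]
(array([425.6, 100.6]), 90.1, 59.7, -8.9)
(array([  51,  197,  200,  250, 8044, 3248,   67,   76,   79,   82]), array([0.09070576, 0.09312925, 0.09555273, 0.09797621, 0.10039969,
       0.10282317, 0.10524665, 0.10767013, 0.11009361, 0.11251709,
       0.11494058]))
```

View pics/w2.png

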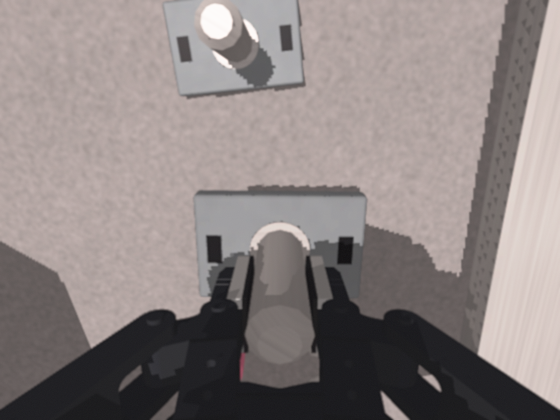

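Request:
play_rows(steps=[{"claw":255,"dp":[-0.003,0.015,0],"angular":[0,0,-0.5]},{"claw":255,"dp":[-0.0075,0.032,0],"angular":[0,0,0]},{"claw":255,"dp":[-0.0075,0.035,0],"angular":[0,0,0]},{"claw":255,"dp":[-0.0075,0.035,0],"angular":[0,0,0]},{"claw":255,"dp":[-0.0075,0.035,0],"angular":[0,0,0]},{"claw":255,"dp":[-0.0075,0.035,0],"angular":[0,0,0]},{"claw":255,"dp":[-0.0075,0.032,0],"angular":[0,0,0]},{"claw":255,"dp":[-0.006,0.0225,0],"angular":[0,0,0]}])

```text
clock: 5.58
tcp_pos: [0.6571, 0.014, 0.1393]
orientation: [-0.0, 0.755, 0.656, -0.0]
wrist_force: [0.3, -0.4, -5.3]
finger_gap: 0.0227
```

```bash
python3 - <<'E'
from h import *
s,p,d,c,T,W=look('w3')
M=toolaxes(s); print('yaw of tool x',np.degrees(np.arctan2(M[1,0],M[0,0])),s['wrist_force'],s['joint_pos'])
q=topmean(W,s['tcp_pos'][:2],.08,.115,.075)
print(rect(q))
# shelf frame from prior; lip inner edges
a=np.radians(-8.4);C=np.array([.6473,.0604]);L=(W[...,:2]-C)@np.array([[np.cos(a),-np.sin(a)],[np.sin(a),np.cos(a)]])
z=W[...,2]
for lo,hi in[(-.06,-.04),(0.03,.05),(.07,.09),(.1,.12)]:
    m=(z>.046)&(z<.054)&(abs(L[...,0]-.075)<.012)&(L[...,1]>lo)&(L[...,1]<hi); x=L[m][:,0]
    f=(abs(z-.04)<.004)&(L[...,0]>.04)&(L[...,0]<.085)&(L[...,1]>lo)&(L[...,1]<hi)
    print(lo,m.sum(),np.percentile(x,[5,50,95]) if m.sum() else 0,'floor xmax',L[f][:,0].max() if f.any() else 0, np.median(z[f]) if f.any() else 0)
E
```

```text
tcp [0.6571 0.014  0.1393] t 5.6 gap 0.0227
yaw of tool x 81.99439023916915 [ 0.28844607 -0.38363332 -5.26391196] [-1.00471720e-01  5.14291367e-01  1.03249969e-01  1.16037193e+00
 -4.03910367e-04  1.61004911e+00]
(array([658.5,  12.3]), 90.2, 60.1, -8.4)
-0.06 210 [0.07545825 0.07769521 0.080073  ] floor xmax 0 0
0.03 347 [0.07483857 0.07706729 0.07959788] floor xmax 0.07535521926410874 0.03941943462149536
0.07 271 [0.07507122 0.07720411 0.07984076] floor xmax 0.07556924727783627 0.039446420267847795
0.1 0 0 floor xmax 0 0
```

View pics/w3.png

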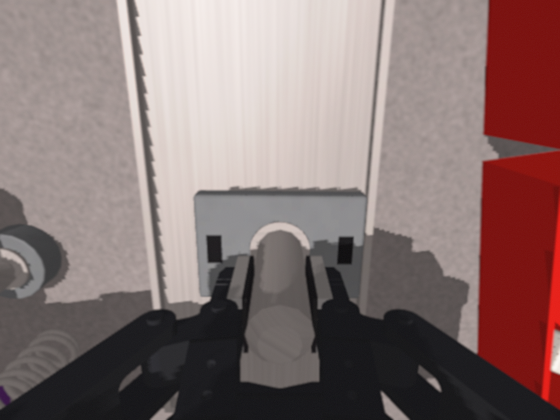

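Request:
play_rows(steps=[{"claw":255,"dp":[0,0,0.01],"angular":[0,0,0]},{"claw":255,"dp":[0,0,0.012],"angular":[0,0,0]},{"claw":255,"dp":[0,0,0.01],"angular":[0,0,0]},{"claw":255,"dp":[0,0,0.007],"angular":[0,0,0]},{"claw":255,"dp":[0,0,0.005],"angular":[0,0,0]},{"claw":255,"dp":[0,0,0.002],"angular":[0,0,0]},{"claw":255,"dp":[0,0,0.001],"angular":[0,0,0]},{"claw":255,"dp":[0,0,0.0],"angular":[0,0,0]}])

```text
clock: 6.3
tcp_pos: [0.6551, 0.0155, 0.0941]
orientation: [0.0, 0.754, 0.657, 0.0]
wrist_force: [-0.4, 0.2, -5.3]
finger_gap: 0.0228
```

Request:
play_rows(steps=[{"claw":255,"dp":[0,0.002,0],"angular":[0,0,0]},{"claw":255,"dp":[0,0.002,0],"angular":[0,0,0]},{"claw":255,"dp":[0,0.002,0],"angular":[0,0,0]},{"claw":255,"dp":[0,0.001,0],"angular":[0,0,0]},{"claw":255,"dp":[0,0.001,0],"angular":[0,0,0]},{"claw":255,"dp":[0,0.001,0],"angular":[0,0,0]},{"claw":255,"dp":[0,0,0],"angular":[0,0,0]},{"claw":255,"dp":[0,0,0],"angular":[0,0,0]}])

```text
clock: 6.97
tcp_pos: [0.664, 0.0141, 0.0937]
orientation: [-0.0, 0.754, 0.657, -0.0]
wrist_force: [0.8, 0.5, -5.3]
finger_gap: 0.0227
```

Request:
play_rows(steps=[{"claw":255,"dp":[0,0,0.001],"angular":[0,0,0]},{"claw":255,"dp":[0,0,0.001],"angular":[0,0,0]},{"claw":255,"dp":[0,0,0.0005],"angular":[0,0,0]},{"claw":255,"dp":[0,0,0],"angular":[0,0,0]},{"claw":255,"dp":[0,0.001,0],"angular":[0,0,0]},{"claw":255,"dp":[0,0.001,0],"angular":[0,0,0]},{"claw":255,"dp":[0,0,0],"angular":[0,0,0]},{"claw":255,"dp":[0,0,0],"angular":[0,0,0]}])

```text
clock: 7.63
tcp_pos: [0.6653, 0.014, 0.0918]
orientation: [-0.0, 0.754, 0.657, -0.0]
wrist_force: [-4.2, -0.0, 4.1]
finger_gap: 0.0228
```

```bash
python3 - <<'E'
from h import *
s,p,d,c,T,W=look('w4')
print(s['wrist_force'],s['ft_torque'])
q=topmean(W,s['tcp_pos'][:2],.046,.06,.055); print(rect(q)); 
a=np.radians(-8.4);C=np.array([.6473,.0604]);Rm=np.array([[np.cos(a),-np.sin(a)],[np.sin(a),np.cos(a)]]);L=(W[...,:2]-C)@Rm;z=W[...,2]
for lo,hi in[(-.11,-.08),(-.06,-.04),(-.01,.01),(0.03,.05),(.07,.09)]:
    m=(abs(z-.04)<.004)&(L[...,0]>.06)&(L[...,0]<.08)&(L[...,1]>lo)&(L[...,1]<hi)
    print(lo,m.sum(), L[m][:,0].max() if m.any() else 0)
pl=(z>.048)&(z<.056)&(abs(L[...,1]+.045)<.025)&(L[...,0]<.079)&(L[...,0]>.04)
print('z plate',np.median(z[pl]),np.percentile(L[pl][:,0],[50,90,99]))
E
```

```text
tcp [0.6653 0.014  0.0918] t 7.6 gap 0.0228
[-4.19904555 -0.03021376  4.13313167] [0.07146562 0.9933522  0.04448824]
(array([670.5,  11.7]), 98.7, 59.7, -8.4)
-0.11 118 0.07558988004308836
-0.06 173 0.07567050257477391
-0.01 1152 0.07562499641370361
0.03 1421 0.07550135931298371
0.07 493 0.07546411635856408
z plate 0.05126525888467216 [0.06037094 0.0761408  0.07868904]
```

Request:
play_rows(steps=[{"claw":255,"dp":[0,0.001,-0.0005],"angular":[0,0,0]},{"claw":255,"dp":[0,0.001,0],"angular":[0,0,0]},{"claw":255,"dp":[0,0.0005,0],"angular":[0,0,0]},{"claw":255,"dp":[0,0.0005,0],"angular":[0,0,0]},{"claw":255,"dp":[0,0,0],"angular":[0,0,0]},{"claw":255,"dp":[0,0,0],"angular":[0,0,0]},{"claw":255,"dp":[0,0,0],"angular":[0,0,0]},{"claw":255,"dp":[0,0,0],"angular":[0,0,0]}])

```text
clock: 8.35
tcp_pos: [0.6689, 0.0135, 0.0918]
orientation: [-0.0, 0.754, 0.657, -0.0]
wrist_force: [-4.0, 0.8, 0.1]
finger_gap: 0.0226
```

Request:
play_rows(steps=[{"claw":255,"dp":[0,0.0005,0],"angular":[0,0,0]},{"claw":255,"dp":[0,0.0005,0],"angular":[0,0,0]},{"claw":255,"dp":[0,0.0005,0],"angular":[0,0,0]},{"claw":255,"dp":[0,0,0],"angular":[0,0,0]},{"claw":255,"dp":[0,0,0],"angular":[0,0,0]},{"claw":255,"dp":[0,0,0],"angular":[0,0,0]},{"claw":255,"dp":[0,0,0],"angular":[0,0,0]},{"claw":255,"dp":[0,0,0],"angular":[0,0,0]}])

```text
clock: 9.02
tcp_pos: [0.6696, 0.0133, 0.0919]
orientation: [-0.0, 0.754, 0.657, -0.001]
wrist_force: [-6.4, 1.5, 3.8]
finger_gap: 0.0227
```

Request:
play_rows(steps=[{"claw":255,"dp":[0,0.0005,0],"angular":[0,0,0]},{"claw":255,"dp":[0,0.0005,0],"angular":[0,0,0]},{"claw":255,"dp":[0,0.0005,0],"angular":[0,0,0]},{"claw":255,"dp":[0,0,0],"angular":[0,0,0]},{"claw":255,"dp":[0,0,0],"angular":[0,0,0]},{"claw":255,"dp":[0,0,0],"angular":[0,0,0]},{"claw":255,"dp":[0,0,0],"angular":[0,0,0]},{"claw":255,"dp":[0,0,0],"angular":[0,0,0]}])

```text
clock: 9.68
tcp_pos: [0.6698, 0.0133, 0.092]
orientation: [-0.001, 0.754, 0.657, -0.001]
wrist_force: [-10.8, 1.0, 5.9]
finger_gap: 0.0227
```

```bash
python3 - <<'E'
from h import *
s,p,d,c,T,W=look('w5')
print(s['wrist_force'],s['ft_torque'])
cv2.imwrite('pics/w5c.png',cv2.resize(p[150:330,180:420],None,fx=3,fy=3,interpolation=cv2.INTER_CUBIC)[:,:,::-1])
E
```

```text
tcp [0.6698 0.0133 0.092 ] t 9.7 gap 0.0227
[-10.81507267   0.97623207   5.88135749] [0.21812827 2.03091786 0.03334256]
```

View pics/w5c.png

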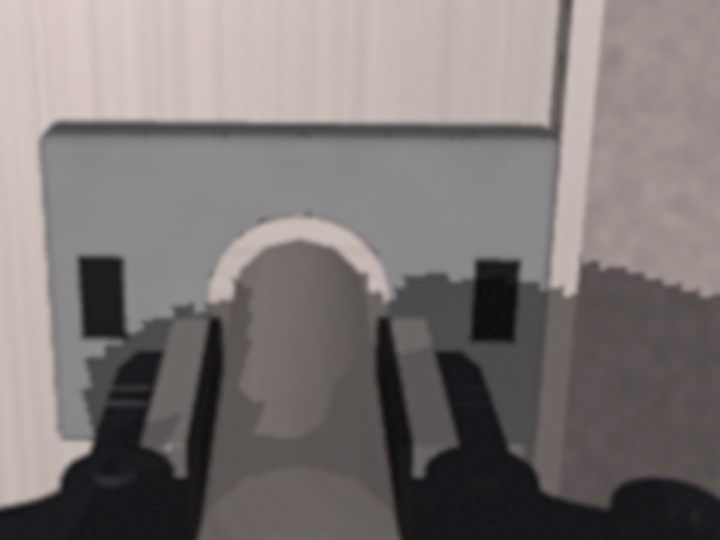

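Request:
play_rows(steps=[{"claw":255,"dp":[0,-0.001,0],"angular":[0,0,0]},{"claw":0,"dp":[0,-0.0005,0],"angular":[0,0,0]},{"claw":0,"dp":[0,0,0],"angular":[0,0,0]},{"claw":0,"dp":[0,0,0],"angular":[0,0,0]},{"claw":0,"dp":[0,0,0],"angular":[0,0,0]},{"claw":0,"dp":[0,0,0],"angular":[0,0,0]},{"claw":0,"dp":[0,0,-0.015],"angular":[0,0,0]},{"claw":0,"dp":[0,0,-0.035],"angular":[0,0,0]}])

```text
clock: 10.4
tcp_pos: [0.6674, 0.0134, 0.1369]
orientation: [-0.003, 0.754, 0.657, -0.003]
wrist_force: [0.8, -0.3, -0.4]
finger_gap: 0.0853
```

Request:
play_rows(steps=[{"claw":0,"dp":[0,0,-0.035],"angular":[0,0,0]},{"claw":0,"dp":[0,0,-0.023],"angular":[0,0,0]},{"claw":0,"dp":[0.012,-0.02,0],"angular":[0,0,0]},{"claw":0,"dp":[0.012,-0.02,0],"angular":[0,0,0]},{"claw":0,"dp":[0.012,-0.02,0],"angular":[0,0,0]},{"claw":0,"dp":[0.012,-0.02,0],"angular":[0,0,0]},{"claw":0,"dp":[0.012,-0.02,0],"angular":[0,0,0]},{"claw":0,"dp":[0.012,-0.02,0],"angular":[0,0,0]}])

```text
clock: 11.07
tcp_pos: [0.5609, 0.1016, 0.2]
orientation: [0.0, 0.754, 0.657, 0.0]
wrist_force: [-1.1, 0.5, -0.1]
finger_gap: 0.0855
```

Request:
play_rows(steps=[{"claw":0,"dp":[0.012,-0.021,0],"angular":[0,0,0]},{"claw":0,"dp":[0.012,-0.021,0],"angular":[0,0,0]},{"claw":0,"dp":[0.012,-0.021,0],"angular":[0,0,0]},{"claw":0,"dp":[0.012,-0.021,0],"angular":[0,0,0]},{"claw":0,"dp":[0.012,-0.021,0],"angular":[0,0,0]},{"claw":0,"dp":[0.012,-0.021,0],"angular":[0,0,0]},{"claw":0,"dp":[0.012,-0.021,0],"angular":[0,0,0]},{"claw":0,"dp":[0.009,-0.016,0],"angular":[0,0,-4.5]}])

```text
clock: 11.73
tcp_pos: [0.4115, 0.2164, 0.2001]
orientation: [0.0, 0.727, 0.686, 0.0]
wrist_force: [0.4, 0.1, -1.2]
finger_gap: 0.0853
```

```bash
python3 - <<'E'
from h import *
s,p,d,c,T,W=look('w6')
M=toolaxes(s); print('yaw of tool x',np.degrees(np.arctan2(M[1,0],M[0,0])),s['joint_pos'])
for b in[(.4125,.217)]:
    q=topmean(W,b,.08,.1,.04); print(len(q),q.mean(0) if len(q) else 0,'plate',rect(topmean(W,b,.007,.018,.062)))
    print('tool dxy',(q.mean(0)-s['tcp_pos'])@M)
E
```

```text
tcp [0.4115 0.2164 0.2001] t 11.7 gap 0.0853
yaw of tool x 86.67087999866688 [ 3.11146209e-01  1.17772423e-01 -3.00059328e-01  1.15230154e+00
  1.83448221e-04  1.94004682e+00]
767 [0.41235637 0.2168719  0.08564758] plate (array([412.3, 215.4]), 90.1, 60.6, -2.5)
tool dxy [0.00043194 0.00072565 0.11441139]
```

Request:
play_rows(steps=[{"claw":0,"dp":[0,0.0005,0.022],"angular":[0,0,-0.8]},{"claw":0,"dp":[0,0,0.022],"angular":[0,0,0]},{"claw":0,"dp":[0,0,0.022],"angular":[0,0,0]},{"claw":0,"dp":[0,0,0.022],"angular":[0,0,0]},{"claw":0,"dp":[0,0,0.022],"angular":[0,0,0]},{"claw":0,"dp":[0,0,0.02],"angular":[0,0,0]},{"claw":0,"dp":[0,0,0.012],"angular":[0,0,0]},{"claw":0,"dp":[0,0,0.0065],"angular":[0,0,0]}])

```text
clock: 12.45
tcp_pos: [0.4127, 0.2151, 0.0497]
orientation: [-0.0, 0.723, 0.691, -0.001]
wrist_force: [-0.4, -0.5, 0.0]
finger_gap: 0.0854
```

Request:
play_rows(force=60, steps=[{"claw":255,"dp":[0,0,0],"angular":[0,0,0]},{"claw":255,"dp":[0,0,0],"angular":[0,0,0]},{"claw":255,"dp":[0,0,0],"angular":[0,0,0]},{"claw":255,"dp":[0,0,0],"angular":[0,0,0]},{"claw":255,"dp":[0,0,0],"angular":[0,0,0]},{"claw":255,"dp":[0,0,0],"angular":[0,0,0]},{"claw":255,"dp":[0,0,0],"angular":[0,0,0]},{"claw":255,"dp":[0,0,0],"angular":[0,0,0]}])

```text
clock: 13.12
tcp_pos: [0.4127, 0.2157, 0.0522]
orientation: [-0.0, 0.723, 0.691, 0.0]
wrist_force: [-3.7, -0.2, 6.8]
finger_gap: 0.0228
```

Request:
play_rows(steps=[{"claw":255,"dp":[0,0,-0.005],"angular":[0,0,0]},{"claw":255,"dp":[0,0,-0.015],"angular":[0,0,0]},{"claw":255,"dp":[0,0,-0.015],"angular":[0,0,0]},{"claw":255,"dp":[0,0,-0.015],"angular":[0,0,0]},{"claw":255,"dp":[0,0,-0.015],"angular":[0,0,0]},{"claw":255,"dp":[0,0,-0.015],"angular":[0,0,0]},{"claw":255,"dp":[0,0,-0.01],"angular":[0,0,2.8]},{"claw":255,"dp":[0,0,0],"angular":[0,0,2.8]}])

```text
clock: 13.78
tcp_pos: [0.4143, 0.2158, 0.1434]
orientation: [0.001, 0.757, 0.654, 0.001]
wrist_force: [0.4, -0.6, -5.9]
finger_gap: 0.0226
```

```bash
python3 - <<'E'
from h import *
s,p,d,c,T,W=look('w7')
M=toolaxes(s); print('yaw of tool x',np.degrees(np.arctan2(M[1,0],M[0,0])),s['wrist_force'])
q=topmean(W,s['tcp_pos'][:2],.08,.115,.075); r=rect(q);print(r)
t=np.array([.6698,.0133])+.090*np.array([np.sin(np.radians(8.4)),np.cos(np.radians(8.4))])-.012*np.array([.989,-.146])
print('target',t,'tool delta',(np.r_[t,0]-np.r_[s['tcp_pos'][:2],0])@M)
# placed base A seen by scene camera
s,p,d,c,T,W=look('s7','scene')
for nm,b in(('A',(.6698,.0133)),):
    q=topmean(W,b,.12,.14,.03);print(len(q),q.mean(0),rect(topmean(W,b,.047,.058,.045)))
E
```

```text
tcp [0.4143 0.2158 0.1434] t 13.8 gap 0.0226
yaw of tool x 81.67782217074443 [ 0.3814417  -0.56014526 -5.88316968]
(array([416. , 216.1]), 90.3, 59.5, -8.5)
target [0.67107947 0.10408651] tool delta [-0.07337119  0.27020417  0.00073569]
tcp [0.4138 0.2156 0.1424] t 13.8 gap 0.0225
91 [0.66884343 0.01742708 0.1255178 ] (array([669.6,  14.3]), 89.3, 63.8, -6.2)
```

Request:
play_rows(steps=[{"claw":255,"dp":[-0.005,0.018,0],"angular":[0,0,0]},{"claw":255,"dp":[-0.01,0.038,0],"angular":[0,0,0]},{"claw":255,"dp":[-0.01,0.038,0],"angular":[0,0,0]},{"claw":255,"dp":[-0.01,0.038,0],"angular":[0,0,0]},{"claw":255,"dp":[-0.01,0.038,0],"angular":[0,0,0]},{"claw":255,"dp":[-0.01,0.038,0],"angular":[0,0,0]},{"claw":255,"dp":[-0.01,0.038,0],"angular":[0,0,0]},{"claw":255,"dp":[-0.0084,0.0242,0],"angular":[0,0,0]}])

```text
clock: 14.55
tcp_pos: [0.6731, 0.1024, 0.1395]
orientation: [0.0, 0.756, 0.655, -0.0]
wrist_force: [1.8, 0.6, -5.6]
finger_gap: 0.0224
```

Request:
play_rows(steps=[{"claw":255,"dp":[0,0,0],"angular":[0,0,0]},{"claw":255,"dp":[0,0,0.012],"angular":[0,0,0]},{"claw":255,"dp":[0,0,0.012],"angular":[0,0,0]},{"claw":255,"dp":[0,0,0.01],"angular":[0,0,0]},{"claw":255,"dp":[0,0,0.007],"angular":[0,0,0]},{"claw":255,"dp":[0,0,0.005],"angular":[0,0,0]},{"claw":255,"dp":[0,0,0.002],"angular":[0,0,0]},{"claw":255,"dp":[0,0,0.0],"angular":[0,0,0]}])

```text
clock: 15.22
tcp_pos: [0.6698, 0.1045, 0.0931]
orientation: [-0.0, 0.756, 0.655, -0.0]
wrist_force: [0.5, -0.7, -6.0]
finger_gap: 0.0226
```

```bash
python3 - <<'E'
from h import *
s,p,d,c,T,W=look('w8')
M=toolaxes(s); print('yaw of tool x',np.degrees(np.arctan2(M[1,0],M[0,0])),s['wrist_force'])
a=np.radians(-8.4);C=np.array([.6473,.0604]);Rm=np.array([[np.cos(a),-np.sin(a)],[np.sin(a),np.cos(a)]])
print('tcp shelf',(s['tcp_pos'][:2]-C)@Rm,'A',(np.array([.6698,.0133])-C)@Rm)
E
```

```text
tcp [0.6698 0.1045 0.0931] t 15.2 gap 0.0226
yaw of tool x 81.83637868492356 [ 0.47622772 -0.67651082 -6.04214887]
tcp shelf [0.01582677 0.04693417] A [ 0.02913914 -0.04330786]
```

Request:
play_rows(steps=[{"claw":255,"dp":[0,0.002,0],"angular":[0,0,0]},{"claw":255,"dp":[0,0.003,0],"angular":[0,0,0]},{"claw":255,"dp":[0,0.003,0],"angular":[0,0,0]},{"claw":255,"dp":[0,0.002,0.0005],"angular":[0,0,0]},{"claw":255,"dp":[0,0.001,0.0005],"angular":[0,0,0]},{"claw":255,"dp":[0,0.0005,0.0005],"angular":[0,0,0]},{"claw":255,"dp":[0,0,0],"angular":[0,0,0]},{"claw":255,"dp":[0,0,0],"angular":[0,0,0]}])

```text
clock: 15.93
tcp_pos: [0.682, 0.1026, 0.0923]
orientation: [0.0, 0.756, 0.655, 0.0]
wrist_force: [0.1, -0.5, -1.0]
finger_gap: 0.0225
```

Request:
play_rows(steps=[{"claw":255,"dp":[0,0.0005,0],"angular":[0,0,0]},{"claw":255,"dp":[0,0.0005,0],"angular":[0,0,0]},{"claw":255,"dp":[0,0.0005,0],"angular":[0,0,0]},{"claw":255,"dp":[0,0.0005,0],"angular":[0,0,0]},{"claw":255,"dp":[0,0,0],"angular":[0,0,0]},{"claw":255,"dp":[0,0,0],"angular":[0,0,0]},{"claw":255,"dp":[0,0,0],"angular":[0,0,0]},{"claw":255,"dp":[0,0,0],"angular":[0,0,0]}])

```text
clock: 16.6
tcp_pos: [0.6822, 0.1026, 0.0923]
orientation: [-0.001, 0.756, 0.655, -0.001]
wrist_force: [-7.0, -0.8, 5.1]
finger_gap: 0.0226
```

Request:
play_rows(steps=[{"claw":255,"dp":[0,0.0005,0],"angular":[0,0,0]},{"claw":255,"dp":[0,0.0005,0],"angular":[0,0,0]},{"claw":255,"dp":[0,0,0],"angular":[0,0,0]},{"claw":255,"dp":[0,-0.001,0],"angular":[0,0,0]},{"claw":255,"dp":[0,-0.0005,0],"angular":[0,0,0]},{"claw":0,"dp":[0,0,0],"angular":[0,0,0]},{"claw":0,"dp":[0,0,0],"angular":[0,0,0]},{"claw":0,"dp":[0,0,0],"angular":[0,0,0]}])

```text
clock: 17.27
tcp_pos: [0.6841, 0.1025, 0.0921]
orientation: [0.001, 0.756, 0.655, 0.001]
wrist_force: [0.4, 0.3, -0.0]
finger_gap: 0.0584
```

Request:
play_rows(steps=[{"claw":0,"dp":[0,0,0],"angular":[0,0,0]},{"claw":0,"dp":[0,0,-0.015],"angular":[0,0,0]},{"claw":0,"dp":[0,0,-0.035],"angular":[0,0,0]},{"claw":0,"dp":[0,0,-0.035],"angular":[0,0,0]},{"claw":0,"dp":[0,0,-0.023],"angular":[0,0,0]},{"claw":0,"dp":[0,0,0],"angular":[0,0,0]},{"claw":0,"dp":[0,0,0],"angular":[0,0,0]},{"claw":0,"dp":[0,0,0],"angular":[0,0,0]}])

```text
clock: 17.93
tcp_pos: [0.683, 0.1025, 0.1991]
orientation: [-0.0, 0.756, 0.655, -0.0]
wrist_force: [-0.0, -0.1, -0.4]
finger_gap: 0.0855
```

```bash
cat >> h.py <<'E'
C0=np.array([.6473,.0604]);_a=np.radians(-8.4);RS=np.array([[np.cos(_a),-np.sin(_a)],[np.sin(_a),np.cos(_a)]])
def rodtop(p,W,z0,z1,xy,r=.03):
    q=topmean(W,xy,z0,z1,r); return len(q),(rect(q) if len(q)>20 else None)
E
python3 - <<'E'
from h import *
s,p,d,c,T,W=look('w9')
M=toolaxes(s); print('yaw of tool x',np.degrees(np.arctan2(M[1,0],M[0,0])),s['wrist_force'])
L=(W[...,:2]-C0)@RS; z=W[...,2]
for b in[(.6698,.0133),(.6822,.1026)]:
    q=topmean(W,b,.125,.132,.03); print('top disc',len(q),rect(q) if len(q)>20 else '', 'plate',rect(topmean(W,b,.047,.057,.05)))
    l=(np.array(b)-C0)@RS
    for dy in(-.02,.02):
        m=(z>.049)&(z<.055)&(abs(L[...,1]-l[1]-dy)<.006)&(abs(L[...,0]-l[0])<.06); x=L[m][:,0]; print(dy,m.sum(),np.percentile(x,[1,99]) if m.sum() else 0)
E
```

```text
tcp [0.683  0.1025 0.1991] t 17.9 gap 0.0855
yaw of tool x 81.80661658194053 [-0.01515827 -0.11991335 -0.35713187]
top disc 455 (array([671. ,  12.5]), 18.7, 18.6, 87.8) plate (array([672.5,  11.4]), 93.5, 60.4, -8.4)
-0.02 831 [-0.01336743  0.07928187]
0.02 1289 [-0.01342706  0.07928614]
top disc 676 (array([683.8, 102.4]), 19.9, 19.3, -44.7) plate (array([685.6, 102.4]), 93.1, 59.8, -8.4)
-0.02 1001 [-0.01393912  0.07916284]
0.02 1707 [-0.01351336  0.07869379]
```

View pics/w9.png

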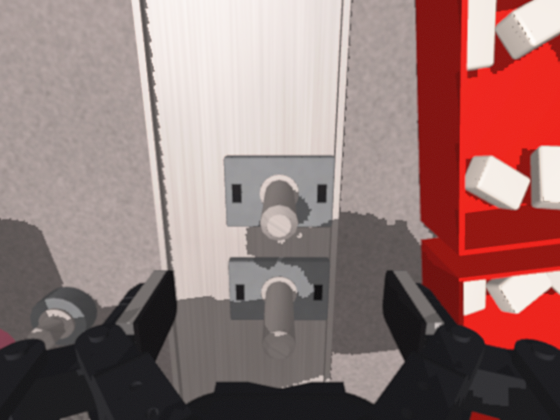

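Request:
play_rows(steps=[{"claw":0,"dp":[0.0117,-0.02,0],"angular":[0,0,0]},{"claw":0,"dp":[0.0117,-0.02,0],"angular":[0,0,0]},{"claw":0,"dp":[0.0117,-0.02,0],"angular":[0,0,0]},{"claw":0,"dp":[0.0117,-0.02,0],"angular":[0,0,0]},{"claw":0,"dp":[0.0117,-0.02,0],"angular":[0,0,0]},{"claw":0,"dp":[0.0117,-0.02,0],"angular":[0,0,0]},{"claw":0,"dp":[0.0117,-0.02,0],"angular":[0,0,0]},{"claw":0,"dp":[0.0117,-0.02,0],"angular":[0,0,0]}])

```text
clock: 18.65
tcp_pos: [0.5361, 0.2182, 0.1977]
orientation: [-0.001, 0.756, 0.655, -0.002]
wrist_force: [0.1, -0.5, 0.2]
finger_gap: 0.0853
```

Request:
play_rows(steps=[{"claw":0,"dp":[0.0117,-0.02,0],"angular":[0,0,0]},{"claw":0,"dp":[0.0117,-0.02,0],"angular":[0,0,0]},{"claw":0,"dp":[0.0117,-0.02,0],"angular":[0,0,0]},{"claw":0,"dp":[0.0117,-0.02,0],"angular":[0,0,0]},{"claw":0,"dp":[0.0117,-0.02,0],"angular":[0,0,0]},{"claw":0,"dp":[0.0117,-0.02,0],"angular":[0,0,0]},{"claw":0,"dp":[0.0117,-0.02,0],"angular":[0,0,0]},{"claw":0,"dp":[0.0115,-0.019,0],"angular":[0,0,0]}])

```text
clock: 19.32
tcp_pos: [0.392, 0.3331, 0.1979]
orientation: [-0.0, 0.756, 0.655, -0.002]
wrist_force: [-0.1, 0.3, 0.2]
finger_gap: 0.0857
```

```bash
cat >> h.py <<'E'
def springtop(W,xy,z0=.052,z1=.07,r=.035):
    q=topmean(W,xy,z0,z1,r)
    return len(q),(rect(q),(q[:,:2].max(0)+q[:,:2].min(0))/2,cv2.minEnclosingCircle((q[:,:2]*1000).astype(np.float32)),np.percentile(q[:,2],95))
E
python3 - <<'E'
from h import *
s,p,d,c,T,W=look('w10')
M=toolaxes(s)
n,r=springtop(W,(.394,.333)); print(n,r)
print('tool delta',(np.r_[np.array(r[2][0])/1000,0]-np.r_[s['tcp_pos'][:2],0])@M)
E
```

```text
tcp [0.392  0.3331 0.1979] t 19.3 gap 0.0857
931 ((array([397.4, 330.2]), 39.6, 39.0, -43.2), array([0.39734151, 0.33008901]), ((397.3600158691406, 330.0509033203125), 20.091468811035156), np.float64(0.06192353585740129))
tool delta [-2.21606812e-03  5.72605699e-03 -9.86241410e-06]
```

View pics/w10.png

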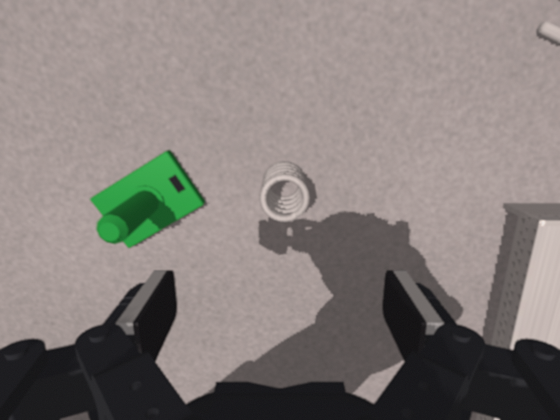

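Request:
play_rows(force=40, steps=[{"claw":0,"dp":[-0.001,0.0027,0.02],"angular":[0,0,0]},{"claw":0,"dp":[-0.0012,0.0028,0.025],"angular":[0,0,0]},{"claw":0,"dp":[0,0,0.028],"angular":[0,0,0]},{"claw":0,"dp":[0,0,0.028],"angular":[0,0,0]},{"claw":0,"dp":[0,0,0.028],"angular":[0,0,0]},{"claw":0,"dp":[0,0,0.02],"angular":[0,0,0]},{"claw":0,"dp":[0,0,0.012],"angular":[0,0,0]},{"claw":0,"dp":[0,0,0.007],"angular":[0,0,0]}])

```text
clock: 20.03
tcp_pos: [0.3967, 0.3285, 0.0283]
orientation: [-0.001, 0.756, 0.655, -0.003]
wrist_force: [-0.4, -0.4, 0.3]
finger_gap: 0.0854
```

Request:
play_rows(force=40, steps=[{"claw":255,"dp":[0,0,0],"angular":[0,0,0]},{"claw":255,"dp":[0,0,0],"angular":[0,0,0]},{"claw":255,"dp":[0,0,0],"angular":[0,0,0]},{"claw":255,"dp":[0,0,0],"angular":[0,0,0]},{"claw":255,"dp":[0,0,0],"angular":[0,0,0]},{"claw":255,"dp":[0,0,0],"angular":[0,0,0]},{"claw":255,"dp":[0,0,0],"angular":[0,0,0]},{"claw":255,"dp":[0,0,0],"angular":[0,0,0]}])

```text
clock: 20.7
tcp_pos: [0.3998, 0.3306, 0.0328]
orientation: [0.0, 0.756, 0.655, 0.001]
wrist_force: [-1.2, -0.4, 6.3]
finger_gap: 0.0385
```

Request:
play_rows(steps=[{"claw":255,"dp":[0,0,-0.01],"angular":[0,0,0]},{"claw":255,"dp":[0,0,-0.02],"angular":[0,0,0]},{"claw":255,"dp":[0,0,-0.025],"angular":[0,0,0]},{"claw":255,"dp":[0,0,-0.025],"angular":[0,0,0]},{"claw":255,"dp":[0,0,-0.025],"angular":[0,0,0]},{"claw":255,"dp":[0,0,-0.025],"angular":[0,0,0]},{"claw":255,"dp":[0,0,-0.015],"angular":[0,0,0]},{"claw":255,"dp":[0,0,0],"angular":[0,0,0]}])

```text
clock: 21.37
tcp_pos: [0.4011, 0.3311, 0.1809]
orientation: [0.001, 0.756, 0.655, 0.003]
wrist_force: [1.2, -0.2, -1.5]
finger_gap: 0.0383
```

```bash
python3 - <<'E'
from h import *
s,p,d,c,T,W=look('w11')
M=toolaxes(s); z0=s['tcp_pos'][2]
n,r=springtop(W,s['tcp_pos'][:2],z0+.023,z0+.045,.03); print(n,r,s['wrist_force'])
D=(W-s['tcp_pos'])@M
g=np.array(r[2][0])/1000
print('spring rel tool',(np.r_[g,0]-np.r_[s['tcp_pos'][:2],0])@M)
t=np.array([.6836,.1025]);print('tool delta to rod B',(np.r_[t,0]-np.r_[s['tcp_pos'][:2],0])@M)
E
```

```text
tcp [0.4011 0.3311 0.1809] t 21.4 gap 0.0383
7155 ((array([399.5, 331.1]), 56.3, 40.1, -20.5), array([0.40225117, 0.33017652]), ((402.25115966796875, 338.5698547363281), 28.8558292388916), np.float64(0.22262566145713958)) [ 1.19092696 -0.19051665 -1.49465335]
spring rel tool [7.54300259e-03 1.08205568e-04 3.06126384e-05]
tool delta to rod B [-0.18600938  0.31223434  0.00097872]
```

View pics/w11.png

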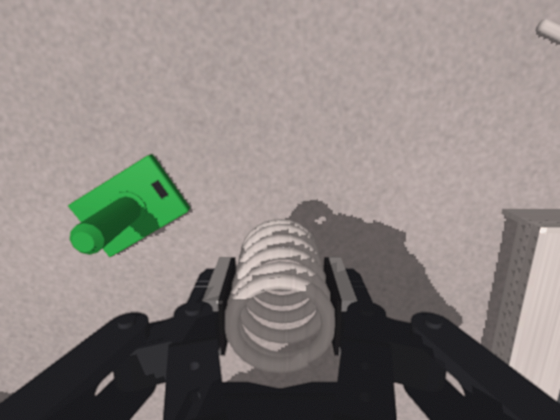

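```bash
python3 - <<'E'
from h import *
f=np.load('pics/w11.npz');c=env.calibration('wrist');T=f['T'];s=env.get_state();M=toolaxes(s);t=s['tcp_pos']
for nm,z in(('top',t[2]+.0292),):
    P=onplane(c,T,[[224,322],[334,322],[279,373]],z); print(nm,((P-t)@M*1000).round(1))
P=onplane(c,T,[[238,250],[318,250],[279,219]],t[2]-.0328+.0); print('bottom',((P-t)@M*1000).round(1))
print('rod B',(np.r_[.6836,.1025,0]-np.r_[t[:2],0])@M)
E
```

```text
top [[  1.3 -17.3 -29.3]
 [  1.2  21.2 -29.1]
 [-20.5   1.9 -29.2]]
bottom [[  0.8 -19.2  32.7]
 [  0.7  22.3  32.9]
 [ 17.8   2.   32.8]]
rod B [-0.18545226  0.3129743   0.00062055]
```

Request:
play_rows(steps=[{"claw":255,"dp":[-0.0116,0.0195,0],"angular":[0,0,0]},{"claw":255,"dp":[-0.0116,0.0195,0],"angular":[0,0,0]},{"claw":255,"dp":[-0.0116,0.0195,0],"angular":[0,0,0]},{"claw":255,"dp":[-0.0116,0.0195,0],"angular":[0,0,0]},{"claw":255,"dp":[-0.0116,0.0195,0],"angular":[0,0,0]},{"claw":255,"dp":[-0.0116,0.0195,0],"angular":[0,0,0]},{"claw":255,"dp":[-0.0116,0.0195,0],"angular":[0,0,0]},{"claw":255,"dp":[-0.0116,0.0195,0],"angular":[0,0,0]}])

```text
clock: 22.08
tcp_pos: [0.54, 0.2148, 0.1746]
orientation: [-0.001, 0.756, 0.655, -0.002]
wrist_force: [-0.5, 0.4, -2.0]
finger_gap: 0.0386
```

Request:
play_rows(steps=[{"claw":255,"dp":[-0.0125,0.021,0],"angular":[0,0,0]},{"claw":255,"dp":[-0.0125,0.021,0],"angular":[0,0,0]},{"claw":255,"dp":[-0.0125,0.021,0],"angular":[0,0,0]},{"claw":255,"dp":[-0.0125,0.021,0],"angular":[0,0,0]},{"claw":255,"dp":[-0.0125,0.021,0],"angular":[0,0,0]},{"claw":255,"dp":[-0.0125,0.021,0],"angular":[0,0,0]},{"claw":255,"dp":[-0.0125,0.021,0],"angular":[0,0,0]},{"claw":255,"dp":[-0.005,0.0095,0],"angular":[0,0,0]}])

```text
clock: 22.75
tcp_pos: [0.6832, 0.0995, 0.1739]
orientation: [-0.0, 0.757, 0.654, -0.001]
wrist_force: [0.1, -0.5, -1.4]
finger_gap: 0.0387
```

Request:
play_rows(steps=[{"claw":255,"dp":[0,0,0],"angular":[0,0,0]},{"claw":255,"dp":[0,0,0],"angular":[0,0,0]},{"claw":255,"dp":[0,0,0],"angular":[0,0,0]},{"claw":255,"dp":[0,0,0],"angular":[0,0,0]},{"claw":255,"dp":[0,0,0],"angular":[0,0,0]},{"claw":255,"dp":[0,0,0],"angular":[0,0,0]},{"claw":255,"dp":[0,0,0],"angular":[0,0,0]},{"claw":255,"dp":[0,0,0],"angular":[0,0,0]}])

```text
clock: 23.42
tcp_pos: [0.6819, 0.1025, 0.1771]
orientation: [0.0, 0.756, 0.655, 0.0]
wrist_force: [-0.0, -0.4, -1.0]
finger_gap: 0.0383
```

```bash
python3 - <<'E'
from h import *
s,p,d,c,T,W=look('w12')
M=toolaxes(s); print(s['orientation'],'to rod',(np.r_[.6832,.1027,0]-np.r_[s['tcp_pos'][:2],0])@M)
n,dd,_,_,Ts,Ws=look('s12','scene')
q=topmean(Ws,(.671,.0125),.124,.134,.03);print('A top scene',q.mean(0) if len(q) else 0)
print('B plate wrist',rect(topmean(W,(.684,.1025),.047,.057,.05)))
E
```

```text
tcp [0.6819 0.1025 0.1771] t 23.4 gap 0.0383
[1.67390977e-04 7.55640437e-01 6.54986623e-01 1.59240016e-04] to rod [3.45166357e-04 1.27168999e-03 5.94359500e-07]
tcp [0.682  0.1024 0.1771] t 23.5 gap 0.0381
A top scene [0.6743708  0.0125101  0.12675521]
B plate wrist (array([686.5, 102.1]), 94.9, 59.9, -8.1)
```

Request:
play_rows(steps=[{"claw":255,"dp":[0,0.001,0.006],"angular":[0,0,0]},{"claw":255,"dp":[0,0,0.006],"angular":[0,0,0]},{"claw":255,"dp":[0,0,0.004],"angular":[0,0,0]},{"claw":255,"dp":[0,0,0.003],"angular":[0,0,0]},{"claw":255,"dp":[0,0,0.003],"angular":[0,0,0]},{"claw":255,"dp":[0,0,0.003],"angular":[0,0,0]},{"claw":255,"dp":[0,0,0.002],"angular":[0,0,0]},{"claw":255,"dp":[0,0,0],"angular":[0,0,0]}])

```text
clock: 24.18
tcp_pos: [0.6828, 0.102, 0.1491]
orientation: [-0.0, 0.756, 0.655, -0.0]
wrist_force: [0.1, 0.0, -1.5]
finger_gap: 0.0385
```

Request:
play_rows(steps=[{"claw":255,"dp":[0,0,0.004],"angular":[0,0,0]},{"claw":255,"dp":[0,0,0.004],"angular":[0,0,0]},{"claw":255,"dp":[0,0,0.004],"angular":[0,0,0]},{"claw":255,"dp":[0,0,0.004],"angular":[0,0,0]},{"claw":255,"dp":[0,0,0.004],"angular":[0,0,0]},{"claw":255,"dp":[0,0,0.004],"angular":[0,0,0]},{"claw":255,"dp":[0,0,0],"angular":[0,0,0]},{"claw":255,"dp":[0,0,0],"angular":[0,0,0]}])

```text
clock: 24.85
tcp_pos: [0.6827, 0.102, 0.1253]
orientation: [-0.0, 0.756, 0.655, -0.0]
wrist_force: [-0.2, -0.1, -1.2]
finger_gap: 0.0386
```

Request:
play_rows(steps=[{"claw":255,"dp":[0,0,0.006],"angular":[0,0,0]},{"claw":255,"dp":[0,0,0.006],"angular":[0,0,0]},{"claw":255,"dp":[0,0,0.006],"angular":[0,0,0]},{"claw":255,"dp":[0,0,0.006],"angular":[0,0,0]},{"claw":255,"dp":[0,0,0.006],"angular":[0,0,0]},{"claw":255,"dp":[0,0,0.005],"angular":[0,0,0]},{"claw":255,"dp":[0,0,0.002],"angular":[0,0,0]},{"claw":255,"dp":[0,0,0],"angular":[0,0,0]}])

```text
clock: 25.52
tcp_pos: [0.6825, 0.1019, 0.0878]
orientation: [-0.0, 0.756, 0.655, -0.001]
wrist_force: [0.0, -0.3, -0.7]
finger_gap: 0.0387
```

Request:
play_rows(steps=[{"claw":255,"dp":[0,0,0.001],"angular":[0,0,0]},{"claw":255,"dp":[0,0,0.001],"angular":[0,0,0]},{"claw":255,"dp":[0,0,0.001],"angular":[0,0,0]},{"claw":255,"dp":[0,0,0],"angular":[0,0,0]},{"claw":255,"dp":[0,0,0],"angular":[0,0,0]},{"claw":255,"dp":[0,0,0],"angular":[0,0,0]},{"claw":255,"dp":[0,0,0],"angular":[0,0,0]},{"claw":255,"dp":[0,0,0],"angular":[0,0,0]}])

```text
clock: 26.18
tcp_pos: [0.6831, 0.102, 0.0859]
orientation: [0.0, 0.756, 0.655, 0.0]
wrist_force: [0.7, 0.2, -1.4]
finger_gap: 0.0384
```

Request:
play_rows(steps=[{"claw":255,"dp":[0,0,0.001],"angular":[0,0,0]},{"claw":255,"dp":[0,0,0.001],"angular":[0,0,0]},{"claw":255,"dp":[0,0,0],"angular":[0,0,0]},{"claw":255,"dp":[0,0,0],"angular":[0,0,0]},{"claw":0,"dp":[0,0,0],"angular":[0,0,0]},{"claw":0,"dp":[0,0,0],"angular":[0,0,0]},{"claw":0,"dp":[0,0,0],"angular":[0,0,0]},{"claw":0,"dp":[0,0,0],"angular":[0,0,0]}])

```text
clock: 26.85
tcp_pos: [0.6829, 0.102, 0.0834]
orientation: [-0.0, 0.756, 0.655, -0.0]
wrist_force: [0.1, -0.2, 0.3]
finger_gap: 0.0842
```

Request:
play_rows(steps=[{"claw":0,"dp":[0,0,0],"angular":[0,0,0]},{"claw":0,"dp":[0,0,-0.01],"angular":[0,0,0]},{"claw":0,"dp":[0,0,-0.025],"angular":[0,0,0]},{"claw":0,"dp":[0,0,-0.035],"angular":[0,0,0]},{"claw":0,"dp":[0,0,-0.035],"angular":[0,0,0]},{"claw":0,"dp":[0,0,-0.01],"angular":[0,0,0]},{"claw":0,"dp":[0,0,0],"angular":[0,0,0]},{"claw":0,"dp":[0,0,0],"angular":[0,0,0]}])

```text
clock: 27.52
tcp_pos: [0.6836, 0.102, 0.1998]
orientation: [0.001, 0.756, 0.655, 0.001]
wrist_force: [-0.5, -0.6, -1.4]
finger_gap: 0.0856
```

```bash
python3 - <<'E'
from h import *
s,p,d,c,T,W=look('w13')
M=toolaxes(s)
q=topmean(W,(.6836,.1025),.105,.122,.03);print(len(q),rect(q),np.percentile(q[:,2],[5,50,90]))
for b in[(.671,.0125),(.6836,.1025)]:
    q=topmean(W,b,.125,.132,.03); print('top disc',len(q),rect(q) if len(q)>20 else '','plate',rect(topmean(W,b,.047,.057,.05)))
E
```

```text
tcp [0.6836 0.102  0.1998] t 27.5 gap 0.0856
1502 (array([684.7, 101.2]), 39.3, 39.0, -56.7) [0.10959215 0.11271127 0.11439557]
top disc 457 (array([671. ,  11.7]), 18.7, 18.4, -64.3) plate (array([673.2,  11.8]), 94.5, 59.9, -8.1)
top disc 669 (array([684.2, 102.9]), 20.0, 19.3, -32.8) plate (array([686.2, 101.9]), 94.4, 60.5, -8.4)
```

Request:
play_rows(steps=[{"claw":0,"dp":[-0.0144,-0.0134,0],"angular":[0,0,0]},{"claw":0,"dp":[-0.0144,-0.0134,0],"angular":[0,0,0]},{"claw":0,"dp":[-0.0144,-0.0134,0],"angular":[0,0,0]},{"claw":0,"dp":[-0.0144,-0.0134,0],"angular":[0,0,0]},{"claw":0,"dp":[-0.0144,-0.0134,0],"angular":[0,0,0]},{"claw":0,"dp":[-0.0144,-0.0134,0],"angular":[0,0,0]},{"claw":0,"dp":[-0.0144,-0.0134,0],"angular":[0,0,0]},{"claw":0,"dp":[-0.0144,-0.0134,0],"angular":[0,0,0]}])

```text
clock: 28.23
tcp_pos: [0.5582, 0.0029, 0.1964]
orientation: [-0.002, 0.756, 0.655, -0.001]
wrist_force: [0.0, 0.2, 0.6]
finger_gap: 0.0853
```

Request:
play_rows(steps=[{"claw":0,"dp":[-0.0144,-0.0134,0],"angular":[0,0,0]},{"claw":0,"dp":[-0.0144,-0.0134,0],"angular":[0,0,0]},{"claw":0,"dp":[-0.0144,-0.0134,0],"angular":[0,0,0]},{"claw":0,"dp":[-0.0144,-0.0134,0],"angular":[0,0,0]},{"claw":0,"dp":[-0.0144,-0.0134,0],"angular":[0,0,0]},{"claw":0,"dp":[-0.0144,-0.0134,0],"angular":[0,0,0]},{"claw":0,"dp":[-0.0144,-0.0134,0],"angular":[0,0,0]},{"claw":0,"dp":[-0.0144,-0.0134,0],"angular":[0,0,0]}])

```text
clock: 28.9
tcp_pos: [0.4358, -0.0954, 0.1967]
orientation: [-0.002, 0.756, 0.655, -0.001]
wrist_force: [1.2, -0.2, 0.9]
finger_gap: 0.0854
```

```bash
python3 - <<'E'
from h import *
s,p,d,c,T,W=look('w14')
M=toolaxes(s)
n,r=springtop(W,(.436,-.096)); print(n,r)
print('tool delta',(np.r_[np.array(r[2][0])/1000,0]-np.r_[s['tcp_pos'][:2],0])@M,s['tcp_pos'][2])
E
```

```text
tcp [ 0.4358 -0.0954  0.1967] t 28.9 gap 0.0854
949 ((array([438.8, -98.5]), 39.4, 39.2, 83.6), array([ 0.43892562, -0.09857151]), ((439.04852294921875, -98.65216827392578), 20.157276153564453), np.float64(0.06195492720934017))
tool delta [-2.76086395e-03  3.69275662e-03 -1.67917974e-05] 0.19672447541678847
```

Request:
play_rows(force=40, steps=[{"claw":0,"dp":[-0.0014,0.0018,0.02],"angular":[0,0,0]},{"claw":0,"dp":[-0.0014,0.0019,0.025],"angular":[0,0,0]},{"claw":0,"dp":[0,0,0.028],"angular":[0,0,0]},{"claw":0,"dp":[0,0,0.028],"angular":[0,0,0]},{"claw":0,"dp":[0,0,0.028],"angular":[0,0,0]},{"claw":0,"dp":[0,0,0.02],"angular":[0,0,0]},{"claw":0,"dp":[0,0,0.012],"angular":[0,0,0]},{"claw":0,"dp":[0,0,0.007],"angular":[0,0,0]}])

```text
clock: 29.62
tcp_pos: [0.4382, -0.0974, 0.0274]
orientation: [-0.003, 0.756, 0.655, -0.001]
wrist_force: [-0.3, -0.2, -0.0]
finger_gap: 0.0852
```

Request:
play_rows(force=40, steps=[{"claw":255,"dp":[0,0,0],"angular":[0,0,0]},{"claw":255,"dp":[0,0,0],"angular":[0,0,0]},{"claw":255,"dp":[0,0,0],"angular":[0,0,0]},{"claw":255,"dp":[0,0,0],"angular":[0,0,0]},{"claw":255,"dp":[0,0,0],"angular":[0,0,0]},{"claw":255,"dp":[0,0,0],"angular":[0,0,0]},{"claw":255,"dp":[0,0,0],"angular":[0,0,0]},{"claw":255,"dp":[0,0,0],"angular":[0,0,0]}])

```text
clock: 30.28
tcp_pos: [0.4418, -0.0991, 0.0317]
orientation: [0.001, 0.756, 0.655, 0.0]
wrist_force: [-0.9, 1.1, 6.7]
finger_gap: 0.0376
```

Request:
play_rows(steps=[{"claw":255,"dp":[0,0,-0.01],"angular":[0,0,0]},{"claw":255,"dp":[0,0,-0.02],"angular":[0,0,0]},{"claw":255,"dp":[0,0,-0.025],"angular":[0,0,0]},{"claw":255,"dp":[0,0,-0.025],"angular":[0,0,0]},{"claw":255,"dp":[0,0,-0.025],"angular":[0,0,0]},{"claw":255,"dp":[0,0,-0.025],"angular":[0,0,0]},{"claw":255,"dp":[0,0,-0.02],"angular":[0,0,0]},{"claw":255,"dp":[0,0,0],"angular":[0,0,0]}])

```text
clock: 30.95
tcp_pos: [0.4437, -0.0997, 0.185]
orientation: [0.003, 0.756, 0.655, 0.002]
wrist_force: [0.9, -0.5, -1.4]
finger_gap: 0.0372
```

```bash
python3 - <<'E'
from h import *
s,p,d,c,T,W=look('w15'); t=s['tcp_pos'];M=toolaxes(s)
a=np.load('pics/w11.npz')['p'].astype(int)
print('diff to earlier spring grasp (crop)',abs(a-p)[215:380,220:340].mean(), s['wrist_force'])
# spring top ring in tool frame, from depth
D=(W-t)@M; m=(D[...,2]<-.024)&(D[...,2]>-.034)&(abs(D[...,0])<.025)&(abs(D[...,1]-.002)<.0215)
print(m.sum(),np.percentile(D[m],[1,99],axis=0))
print('rod A',(np.r_[.6706,.0125,0]-np.r_[t[:2],0])@M)
_,_,_,_,_,Ws=look('s15','scene')
for b in[(.671,.0125)]:print(topmean(Ws,b,.124,.134,.03).mean(0))
E
```

```text
tcp [ 0.4437 -0.0997  0.185 ] t 30.9 gap 0.0372
diff to earlier spring grasp (crop) 24.16782828282828 [ 0.86671362 -0.47327001 -1.35469105]
5619 [[-0.01746227 -0.01904165 -0.03282177]
 [ 0.01984787  0.02263311 -0.02439145]]
rod A [0.14340069 0.2085732  0.00129475]
tcp [ 0.4429 -0.0994  0.1828] t 31.0 gap 0.0372
[0.66817316 0.01642055 0.12664688]
```

Request:
play_rows(steps=[{"claw":255,"dp":[0.0089,0.013,0],"angular":[0,0,0]},{"claw":255,"dp":[0.0089,0.013,0],"angular":[0,0,0]},{"claw":255,"dp":[0.0089,0.013,0],"angular":[0,0,0]},{"claw":255,"dp":[0.0089,0.013,0],"angular":[0,0,0]},{"claw":255,"dp":[0.0089,0.013,0],"angular":[0,0,0]},{"claw":255,"dp":[0.0089,0.013,0],"angular":[0,0,0]},{"claw":255,"dp":[0.0089,0.013,0],"angular":[0,0,0]},{"claw":255,"dp":[0.0089,0.013,0],"angular":[0,0,0]}])

```text
clock: 31.72
tcp_pos: [0.5538, -0.0425, 0.1784]
orientation: [-0.001, 0.756, 0.655, -0.001]
wrist_force: [-0.3, 0.1, -0.6]
finger_gap: 0.0378
```

Request:
play_rows(steps=[{"claw":255,"dp":[0.0089,0.013,0],"angular":[0,0,0]},{"claw":255,"dp":[0.0089,0.013,0],"angular":[0,0,0]},{"claw":255,"dp":[0.0089,0.013,0],"angular":[0,0,0]},{"claw":255,"dp":[0.0089,0.013,0],"angular":[0,0,0]},{"claw":255,"dp":[0.0089,0.013,0],"angular":[0,0,0]},{"claw":255,"dp":[0.0089,0.013,0],"angular":[0,0,0]},{"claw":255,"dp":[0.0089,0.013,0],"angular":[0,0,0]},{"claw":255,"dp":[0.0085,0.013,0],"angular":[0,0,0]}])

```text
clock: 32.38
tcp_pos: [0.6669, 0.0127, 0.178]
orientation: [-0.001, 0.756, 0.655, -0.001]
wrist_force: [0.4, -0.2, -1.0]
finger_gap: 0.0373
```

Request:
play_rows(steps=[{"claw":255,"dp":[0,0,0],"angular":[0,0,0]},{"claw":255,"dp":[0,0,0],"angular":[0,0,0]},{"claw":255,"dp":[0,0,0],"angular":[0,0,0]},{"claw":255,"dp":[0,0,0],"angular":[0,0,0]},{"claw":255,"dp":[0,0,0],"angular":[0,0,0]},{"claw":255,"dp":[0,0,0],"angular":[0,0,0]},{"claw":255,"dp":[0,0,0],"angular":[0,0,0]},{"claw":255,"dp":[0,0,0],"angular":[0,0,0]}])

```text
clock: 33.05
tcp_pos: [0.6672, 0.0119, 0.1811]
orientation: [0.0, 0.756, 0.655, 0.0]
wrist_force: [0.2, -0.1, -1.3]
finger_gap: 0.0377
```

```bash
python3 - <<'E'
from h import *
s,p,d,c,T,W=look('w16'); t=s['tcp_pos'];M=toolaxes(s)
print('rod A',(np.r_[.670,.0125,0]-np.r_[t[:2],0])@M)
print('A plate',rect(topmean(W,(.67,.0125),.047,.057,.05)))
cv2.imwrite('pics/w16c.png',p[:,:,::-1])
E
```

```text
tcp [0.6672 0.0119 0.1811] t 33.0 gap 0.0377
rod A [9.97999378e-04 2.64307072e-03 1.02510752e-06]
A plate (array([672.8,  11.5]), 94.1, 59.5, -8.0)
```

View pics/w16c.png

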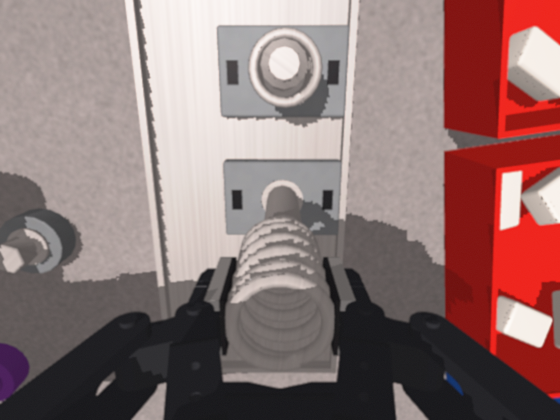

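Request:
play_rows(steps=[{"claw":255,"dp":[0.0003,0.0025,0.006],"angular":[0,0,0]},{"claw":255,"dp":[0,0,0.007],"angular":[0,0,0]},{"claw":255,"dp":[0,0,0.006],"angular":[0,0,0]},{"claw":255,"dp":[0,0,0.003],"angular":[0,0,0]},{"claw":255,"dp":[0,0,0.003],"angular":[0,0,0]},{"claw":255,"dp":[0,0,0.003],"angular":[0,0,0]},{"claw":255,"dp":[0,0,0.002],"angular":[0,0,0]},{"claw":255,"dp":[0,0,0],"angular":[0,0,0]}])

```text
clock: 33.77
tcp_pos: [0.6696, 0.0121, 0.1502]
orientation: [-0.0, 0.756, 0.655, -0.0]
wrist_force: [-0.1, 0.4, -1.9]
finger_gap: 0.0372
```

Request:
play_rows(steps=[{"claw":255,"dp":[0,0,0.002],"angular":[0,0,0]},{"claw":255,"dp":[0,0,0.002],"angular":[0,0,0]},{"claw":255,"dp":[0,0,0.002],"angular":[0,0,0]},{"claw":255,"dp":[0,0,0.002],"angular":[0,0,0]},{"claw":255,"dp":[0,0,0.002],"angular":[0,0,0]},{"claw":255,"dp":[0,0,0.002],"angular":[0,0,0]},{"claw":255,"dp":[0,0,0],"angular":[0,0,0]},{"claw":255,"dp":[0,0,0],"angular":[0,0,0]}])

```text
clock: 34.43
tcp_pos: [0.6698, 0.012, 0.1386]
orientation: [-0.0, 0.756, 0.655, -0.0]
wrist_force: [0.0, 0.3, -0.3]
finger_gap: 0.0376
```

Request:
play_rows(steps=[{"claw":255,"dp":[0,0,0.006],"angular":[0,0,0]},{"claw":255,"dp":[0,0,0.006],"angular":[0,0,0]},{"claw":255,"dp":[0,0,0.006],"angular":[0,0,0]},{"claw":255,"dp":[0,0,0.006],"angular":[0,0,0]},{"claw":255,"dp":[0,0,0.006],"angular":[0,0,0]},{"claw":255,"dp":[0,0,0],"angular":[0,0,0]},{"claw":255,"dp":[0,0,0],"angular":[0,0,0]},{"claw":255,"dp":[0,0,0],"angular":[0,0,0]}])

```text
clock: 35.1
tcp_pos: [0.6699, 0.012, 0.1088]
orientation: [0.0, 0.756, 0.655, -0.0]
wrist_force: [0.2, -0.3, -0.4]
finger_gap: 0.0374
```

Request:
play_rows(steps=[{"claw":255,"dp":[0,0,0.006],"angular":[0,0,0]},{"claw":255,"dp":[0,0,0.006],"angular":[0,0,0]},{"claw":255,"dp":[0,0,0.005],"angular":[0,0,0]},{"claw":255,"dp":[0,0,0.003],"angular":[0,0,0]},{"claw":255,"dp":[0,0,0.002],"angular":[0,0,0]},{"claw":255,"dp":[0,0,0.001],"angular":[0,0,0]},{"claw":255,"dp":[0,0,0.0],"angular":[0,0,0]},{"claw":255,"dp":[0,0,0],"angular":[0,0,0]}])

```text
clock: 35.77
tcp_pos: [0.67, 0.0121, 0.0859]
orientation: [0.0, 0.756, 0.655, 0.0]
wrist_force: [-0.1, -0.4, -1.1]
finger_gap: 0.0375
```

Request:
play_rows(steps=[{"claw":255,"dp":[0,0,0.001],"angular":[0,0,0]},{"claw":255,"dp":[0,0,0.0005],"angular":[0,0,0]},{"claw":255,"dp":[0,0,0],"angular":[0,0,0]},{"claw":255,"dp":[0,0,0],"angular":[0,0,0]},{"claw":255,"dp":[0,0,0],"angular":[0,0,0]},{"claw":255,"dp":[0,0,0],"angular":[0,0,0]},{"claw":255,"dp":[0,0,0],"angular":[0,0,0]},{"claw":255,"dp":[0,0,0],"angular":[0,0,0]}])

```text
clock: 36.43
tcp_pos: [0.6699, 0.012, 0.0843]
orientation: [0.0, 0.756, 0.655, 0.0]
wrist_force: [-1.2, 0.5, -0.2]
finger_gap: 0.0376
```

Request:
play_rows(steps=[{"claw":255,"dp":[0,0,0.0005],"angular":[0,0,0]},{"claw":0,"dp":[0,0,0],"angular":[0,0,0]},{"claw":0,"dp":[0,0,0],"angular":[0,0,0]},{"claw":0,"dp":[0,0,0],"angular":[0,0,0]},{"claw":0,"dp":[0,0,0],"angular":[0,0,0]},{"claw":0,"dp":[0,0,0],"angular":[0,0,0]},{"claw":0,"dp":[0,0,-0.01],"angular":[0,0,0]},{"claw":0,"dp":[0,0,-0.025],"angular":[0,0,0]}])

```text
clock: 37.1
tcp_pos: [0.6673, 0.0123, 0.1158]
orientation: [-0.003, 0.756, 0.655, -0.002]
wrist_force: [-0.5, 0.4, 0.7]
finger_gap: 0.0854
```

Request:
play_rows(steps=[{"claw":0,"dp":[0,0,-0.035],"angular":[0,0,0]},{"claw":0,"dp":[0,0,-0.03],"angular":[0,0,0]},{"claw":0,"dp":[0,0,-0.016],"angular":[0,0,0]},{"claw":0,"dp":[0,0,0],"angular":[0,0,0]},{"claw":0,"dp":[0,0,0],"angular":[0,0,0]},{"claw":0,"dp":[0,0,0],"angular":[0,0,0]},{"claw":0,"dp":[0,0,0],"angular":[0,0,0]},{"claw":0,"dp":[0,0,0],"angular":[0,0,0]}])

```text
clock: 37.77
tcp_pos: [0.669, 0.0121, 0.1981]
orientation: [-0.001, 0.756, 0.655, -0.001]
wrist_force: [-0.7, -0.2, 0.8]
finger_gap: 0.0855
```

```bash
python3 - <<'E'
from h import *
s,p,d,c,T,W=look('w17')
for b in[(.671,.0122),(.684,.1025)]:
    q=topmean(W,b,.105,.122,.03);print('spring',len(q),rect(q),np.percentile(q[:,2],[5,50,90]))
    q=topmean(W,b,.125,.132,.03); print('top disc',len(q),rect(q) if len(q)>20 else '','plate',rect(topmean(W,b,.047,.057,.05)))
_,p,d,c,T,W=look('s17','scene')
z=W[...,2];x,y=W[...,0],W[...,1];hsv=cv2.cvtColor(p,cv2.COLOR_RGB2HSV)
m=((z>.012)&(z<.08)&(x>.3)&(x<.56)&(y>-.45)&(y<.4)).astype(np.uint8)
k,l,st,_=cv2.connectedComponentsWithStats(m)
for i in range(1,k):
    if st[i,4]>60:
        q=W[l==i]; print(st[i,:2],'zmax',q[:,2].max().round(3),'top',q[q[:,2]>q[:,2].max()-.008][:,:2].mean(0).round(3),np.median(hsv[l==i],0))
E
```

```text
tcp [0.669  0.0121 0.1981] t 37.8 gap 0.0855
spring 1413 (array([671.6,  12.5]), 39.0, 39.0, -7.2) [0.10860523 0.11266134 0.11472356]
top disc 667 (array([670.7,  11.2]), 19.7, 19.0, -65.5) plate (array([673.2,  11.3]), 95.0, 59.7, -8.0)
spring 1912 (array([684.3, 100.7]), 39.8, 39.5, 62.8) [0.11055591 0.11267314 0.11381593]
top disc 1018 (array([684. , 102.6]), 19.5, 19.4, 9.8) plate (array([686.4, 102. ]), 94.6, 60.2, -8.2)
tcp [0.6691 0.0121 0.1983] t 37.8 gap 0.0853
[214 119] zmax 0.066 top [ 0.422 -0.228] [ 10.   23.5 128. ]
[269 148] zmax 0.057 top [ 0.348 -0.137] [143. 150.  75.]
[296 169] zmax 0.056 top [ 0.341 -0.037] [174. 118. 131.]
[210 188] zmax 0.055 top [ 0.554 -0.068] [10. 24. 96.]
[273 196] zmax 0.056 top [ 0.44  -0.004] [ 10.  13. 101.]
```

Request:
play_rows(steps=[{"claw":0,"dp":[-0.0057,-0.028,0],"angular":[0,0,0]},{"claw":0,"dp":[-0.0057,-0.028,0],"angular":[0,0,0]},{"claw":0,"dp":[-0.0057,-0.028,0],"angular":[0,0,0]},{"claw":0,"dp":[-0.0057,-0.028,0],"angular":[0,0,0]},{"claw":0,"dp":[-0.0057,-0.028,0],"angular":[0,0,0]},{"claw":0,"dp":[-0.0057,-0.028,0],"angular":[0,0,0]},{"claw":0,"dp":[-0.0057,-0.028,0],"angular":[0,0,0]},{"claw":0,"dp":[-0.0057,-0.028,0],"angular":[0,0,0]}])

```text
clock: 38.53
tcp_pos: [0.44, -0.0011, 0.1993]
orientation: [-0.0, 0.756, 0.655, -0.0]
wrist_force: [0.5, 0.9, 0.3]
finger_gap: 0.0854
```

Request:
play_rows(steps=[{"claw":0,"dp":[0,0,0],"angular":[0,0,0]},{"claw":0,"dp":[0,0,0],"angular":[0,0,0]},{"claw":0,"dp":[0,0,0],"angular":[0,0,0]},{"claw":0,"dp":[0,0,0],"angular":[0,0,0]},{"claw":0,"dp":[0,0,0],"angular":[0,0,0]},{"claw":0,"dp":[0,0,0],"angular":[0,0,0]},{"claw":0,"dp":[0,0,0],"angular":[0,0,0]},{"claw":0,"dp":[0,0,0],"angular":[0,0,0]}])

```text
clock: 39.2
tcp_pos: [0.442, -0.0011, 0.1996]
orientation: [-0.0, 0.756, 0.655, -0.0]
wrist_force: [0.4, 0.9, -0.6]
finger_gap: 0.0857
```

```bash
cat >> h.py <<'E'
def capmeas(s,W,xy):
    M=toolaxes(s); h=topmean(W,xy,.046,.056,.04); r=topmean(W,xy,.02,.028,.045)
    for n,q in(('hex',h),('rim',r)):
        if len(q)>20:
            c,rad=cv2.minEnclosingCircle((q[:,:2]*1000).astype(np.float32)); print(n,len(q),np.round(c,1),round(rad,1),rect(q),'tool delta',((np.r_[np.array(c)/1000,0]-np.r_[s['tcp_pos'][:2],0])@M*1000).round(1)[:2])
E
python3 - <<'E'
from h import *
s,p,d,c,T,W=look('w18'); capmeas(s,W,(.442,-.001))
E
```

```text
tcp [ 0.442  -0.0011  0.1996] t 39.2 gap 0.0857
hex 634 [442.9  -7.1] 12.8 (array([443.1,  -7.1]), 25.6, 22.4, -84.3) tool delta [-5.7  1.8]
rim 2090 [443.  -7.] 27.9 (array([443.3,  -6.7]), 55.1, 54.6, 80.8) tool delta [-5.6  1.8]
```

View pics/w18.png

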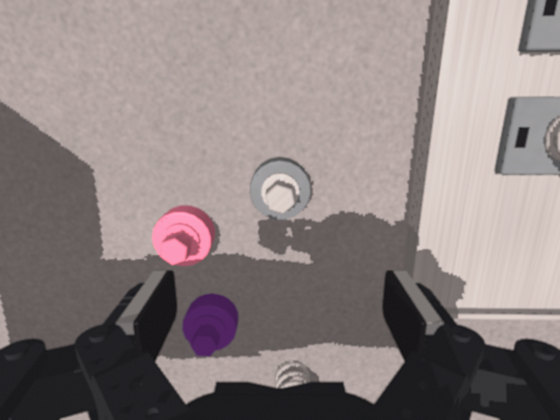

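Request:
play_rows(force=50, steps=[{"claw":0,"dp":[-0.003,0.0006,0.02],"angular":[0,0,0]},{"claw":0,"dp":[-0.0027,0.0006,0.025],"angular":[0,0,0]},{"claw":0,"dp":[0,0,0.028],"angular":[0,0,0]},{"claw":0,"dp":[0,0,0.028],"angular":[0,0,0]},{"claw":0,"dp":[0,0,0.028],"angular":[0,0,0]},{"claw":0,"dp":[0,0,0.018],"angular":[0,0,0]},{"claw":0,"dp":[0,0,0.011],"angular":[0,0,0]},{"claw":0,"dp":[0,0,0.005],"angular":[0,0,0]}])

```text
clock: 39.92
tcp_pos: [0.4407, -0.0067, 0.0349]
orientation: [-0.001, 0.756, 0.655, -0.001]
wrist_force: [-0.3, 0.1, 0.3]
finger_gap: 0.0852
```

Request:
play_rows(force=50, steps=[{"claw":255,"dp":[0,0,0],"angular":[0,0,0]},{"claw":255,"dp":[0,0,0],"angular":[0,0,0]},{"claw":255,"dp":[0,0,0],"angular":[0,0,0]},{"claw":255,"dp":[0,0,0],"angular":[0,0,0]},{"claw":255,"dp":[0,0,0],"angular":[0,0,0]},{"claw":255,"dp":[0,0,0],"angular":[0,0,0]},{"claw":255,"dp":[0,0,0],"angular":[0,0,0]},{"claw":255,"dp":[0,0,0],"angular":[0,0,0]}])

```text
clock: 40.58
tcp_pos: [0.4428, -0.0071, 0.0378]
orientation: [0.001, 0.756, 0.655, 0.001]
wrist_force: [-1.7, 0.6, 5.6]
finger_gap: 0.022
```

Request:
play_rows(steps=[{"claw":255,"dp":[0,0,-0.01],"angular":[0,0,0]},{"claw":255,"dp":[0,0,-0.02],"angular":[0,0,0]},{"claw":255,"dp":[0,0,-0.025],"angular":[0,0,0]},{"claw":255,"dp":[0,0,-0.025],"angular":[0,0,0]},{"claw":255,"dp":[0,0,-0.025],"angular":[0,0,0]},{"claw":255,"dp":[0,0,-0.025],"angular":[0,0,0]},{"claw":255,"dp":[0,0,-0.025],"angular":[0,0,0]},{"claw":255,"dp":[0,0,0],"angular":[0,0,0]}])

```text
clock: 41.25
tcp_pos: [0.4446, -0.0074, 0.1965]
orientation: [0.003, 0.756, 0.655, 0.002]
wrist_force: [1.3, -0.6, -1.0]
finger_gap: 0.0224
```

```bash
python3 - <<'E'
from h import *
s,p,d,c,T,W=look('w19'); t=s['tcp_pos'];M=toolaxes(s); print(s['wrist_force'])
D=(W-t)@M
m=(abs(D[...,0])<.035)&(abs(D[...,1])<.035)&(abs(D[...,2]-.012)<.006); print('rim',m.sum(),np.percentile(D[m],[.5,99.5],axis=0).round(4))
print('rod A',(np.r_[.670,.0122,0]-np.r_[t[:2],0])@M)
E
```

```text
tcp [ 0.4446 -0.0074  0.1965] t 41.2 gap 0.0224
[ 1.29086254 -0.64150242 -1.0040533 ]
rim 4551 [[ 0.0007 -0.0251  0.0101]
 [ 0.0276  0.028   0.0177]]
rod A [0.05152004 0.2203274  0.00171159]
```

View pics/w19.png

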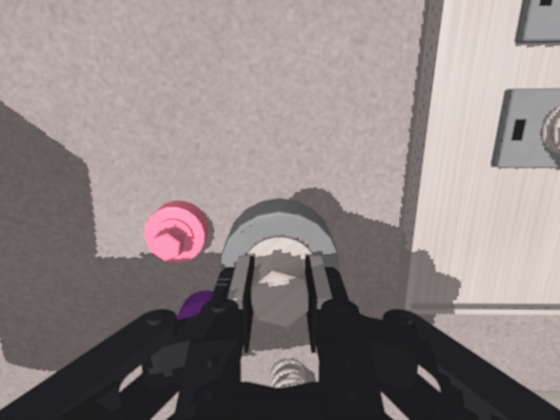

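Request:
play_rows(steps=[{"claw":255,"dp":[0.005,0.018,0],"angular":[0,0,0]},{"claw":255,"dp":[0.0068,0.03,0],"angular":[0,0,0]},{"claw":255,"dp":[0.0068,0.03,0],"angular":[0,0,0]},{"claw":255,"dp":[0.0068,0.03,0],"angular":[0,0,0]},{"claw":255,"dp":[0.0068,0.03,0],"angular":[0,0,0]},{"claw":255,"dp":[0.0068,0.03,0],"angular":[0,0,0]},{"claw":255,"dp":[0.0068,0.03,0],"angular":[0,0,0]},{"claw":255,"dp":[0.006,0.022,0],"angular":[0,0,0]}])

```text
clock: 41.97
tcp_pos: [0.6686, 0.0131, 0.1889]
orientation: [-0.001, 0.756, 0.655, -0.001]
wrist_force: [-0.5, -0.5, -1.3]
finger_gap: 0.022
```

Request:
play_rows(steps=[{"claw":255,"dp":[0,0,0],"angular":[0,0,0]},{"claw":255,"dp":[0,0,0],"angular":[0,0,0]},{"claw":255,"dp":[0,0,0],"angular":[0,0,0]},{"claw":255,"dp":[0,0,0],"angular":[0,0,0]},{"claw":255,"dp":[0,0,0],"angular":[0,0,0]},{"claw":255,"dp":[0,0,0],"angular":[0,0,0]},{"claw":255,"dp":[0,0,0],"angular":[0,0,0]},{"claw":255,"dp":[0,0,0],"angular":[0,0,0]}])

```text
clock: 42.63
tcp_pos: [0.667, 0.0129, 0.1923]
orientation: [0.0, 0.756, 0.655, 0.0]
wrist_force: [-0.5, -0.8, -2.4]
finger_gap: 0.0223
```

```bash
python3 - <<'E'
from h import *
s,p,d,c,T,W=look('w20'); t=s['tcp_pos'];M=toolaxes(s)
print('rod A',(np.r_[.670,.0122,0]-np.r_[t[:2],0])@M)
q=topmean(W,(.684,.1025),.125,.132,.03); print('B top disc',len(q),rect(q) if len(q)>20 else '')
q=topmean(W,(.671,.0125),.047,.057,.05); print('A plate',rect(q))
E
```

```text
tcp [0.667  0.0129 0.1923] t 42.6 gap 0.0223
rod A [-2.53102318e-04  3.10599057e-03  2.11230643e-06]
B top disc 1068 (array([683.7, 102. ]), 20.1, 19.4, 9.3)
A plate (array([673.3,  11.8]), 95.1, 59.1, -8.9)
```

Request:
play_rows(steps=[{"claw":255,"dp":[0,0.0028,0.006],"angular":[0,0,0]},{"claw":255,"dp":[0,0,0.01],"angular":[0,0,0]},{"claw":255,"dp":[0,0,0.006],"angular":[0,0,0]},{"claw":255,"dp":[0,0,0.004],"angular":[0,0,0]},{"claw":255,"dp":[0,0,0.003],"angular":[0,0,0]},{"claw":255,"dp":[0,0,0.003],"angular":[0,0,0]},{"claw":255,"dp":[0,0,0.002],"angular":[0,0,0]},{"claw":255,"dp":[0,0,0],"angular":[0,0,0]}])

```text
clock: 43.35
tcp_pos: [0.6698, 0.0126, 0.1573]
orientation: [-0.0, 0.756, 0.655, -0.0]
wrist_force: [-0.8, -0.3, -2.5]
finger_gap: 0.022
```

Request:
play_rows(steps=[{"claw":255,"dp":[0,0,0.002],"angular":[0,0,0]},{"claw":255,"dp":[0,0,0.002],"angular":[0,0,0]},{"claw":255,"dp":[0,0,0.001],"angular":[0,0,0]},{"claw":255,"dp":[0,0,0],"angular":[0,0,0]},{"claw":255,"dp":[0,0,0],"angular":[0,0,0]},{"claw":255,"dp":[0,0,0],"angular":[0,0,0]},{"claw":255,"dp":[0,0,0],"angular":[0,0,0]},{"claw":255,"dp":[0,0,0],"angular":[0,0,0]}])

```text
clock: 44.02
tcp_pos: [0.67, 0.0125, 0.1529]
orientation: [0.0, 0.756, 0.655, 0.0]
wrist_force: [-0.1, 0.2, -2.3]
finger_gap: 0.0222
```

Request:
play_rows(steps=[{"claw":255,"dp":[0,0,0.001],"angular":[0,0,0]},{"claw":255,"dp":[0,0,0.0005],"angular":[0,0,0]},{"claw":255,"dp":[0,0,0],"angular":[0,0,0]},{"claw":255,"dp":[0,0,0],"angular":[0,0,0]},{"claw":255,"dp":[0,0,0],"angular":[0,0,0]},{"claw":255,"dp":[0,0,0],"angular":[0,0,0]},{"claw":255,"dp":[0,0,0],"angular":[0,0,0]},{"claw":255,"dp":[0,0,0],"angular":[0,0,0]}])

```text
clock: 44.68
tcp_pos: [0.6702, 0.0125, 0.1518]
orientation: [0.0, 0.756, 0.655, 0.0]
wrist_force: [-1.6, -0.1, 3.2]
finger_gap: 0.0223
```

Request:
play_rows(steps=[{"claw":0,"dp":[0,0,0],"angular":[0,0,0]},{"claw":0,"dp":[0,0,0],"angular":[0,0,0]},{"claw":0,"dp":[0,0,0],"angular":[0,0,0]},{"claw":0,"dp":[0,0,0],"angular":[0,0,0]},{"claw":0,"dp":[0,0,0],"angular":[0,0,0]},{"claw":0,"dp":[0,0,-0.01],"angular":[0,0,0]},{"claw":0,"dp":[0,0,-0.03],"angular":[0,0,0]},{"claw":0,"dp":[0,0,-0.03],"angular":[0,0,0]}])

```text
clock: 45.35
tcp_pos: [0.6688, 0.0127, 0.221]
orientation: [-0.001, 0.756, 0.655, -0.001]
wrist_force: [0.1, -0.9, 1.8]
finger_gap: 0.0852
```

```bash
python3 - <<'E'
from h import *
s,p,d,c,T,W=look('w21')
for zz,r in((.164,.02),(.138,.035)):
    q=topmean(W,(.671,.0122),zz-.004,zz+.005,r); print(zz,len(q),rect(q) if len(q)>20 else '',q[:,2].mean() if len(q) else '', np.polyfit(q[:,0],q[:,2],1)[0] if len(q)>20 else '', np.polyfit(q[:,1],q[:,2],1)[0] if len(q)>20 else '')
_,p,d,c,T,W=look('s21','scene')
z=W[...,2];x,y=W[...,0],W[...,1];hsv=cv2.cvtColor(p,cv2.COLOR_RGB2HSV)
m=((z>.03)&(z<.06)&(x>.3)&(x<.6)&(y>-.45)&(y<-.02)).astype(np.uint8)
k,l,st,_=cv2.connectedComponentsWithStats(m)
for i in range(1,k):
    if st[i,4]>30:
        q=W[l==i]; print(st[i,:2],'zmax',q[:,2].max().round(3),'top',q[q[:,2]>q[:,2].max()-.008][:,:2].mean(0).round(3),np.median(hsv[l==i],0))
E
```

```text
tcp [0.6688 0.0127 0.221 ] t 45.4 gap 0.0852
0.164 1287 (array([671.6,  12.5]), 25.8, 22.6, -85.5) 0.1640571593859479 0.0018446352940759553 -0.03393119490722025
0.138 3793 (array([671.6,  12.9]), 55.2, 54.9, -5.5) 0.13784037718764725 0.0018081304168575136 0.004704938618317774
tcp [0.6718 0.0124 0.2295] t 45.4 gap 0.0854
[219 119] zmax 0.055 top [ 0.393 -0.321] [ 10.  24. 140.]
[227 139] zmax 0.06 top [ 0.422 -0.232] [ 10.  25. 134.]
[275 148] zmax 0.056 top [ 0.348 -0.137] [143. 149.  75.]
[302 169] zmax 0.057 top [ 0.341 -0.037] [174. 117. 132.]
[194 188] zmax 0.056 top [ 0.56  -0.098] [11. 25. 99.]
```

Request:
play_rows(steps=[{"claw":0,"dp":[-0.0245,-0.0056,0],"angular":[0,0,0]},{"claw":0,"dp":[-0.0245,-0.0056,0],"angular":[0,0,0]},{"claw":0,"dp":[-0.0245,-0.0056,0],"angular":[0,0,0]},{"claw":0,"dp":[-0.0245,-0.0056,0],"angular":[0,0,0]},{"claw":0,"dp":[-0.0245,-0.0056,0],"angular":[0,0,0]},{"claw":0,"dp":[-0.0245,-0.0056,0],"angular":[0,0,0]},{"claw":0,"dp":[-0.0245,-0.0056,0],"angular":[0,0,0]},{"claw":0,"dp":[-0.0245,-0.0056,0],"angular":[0,0,0]}])

```text
clock: 46.12
tcp_pos: [0.5972, -0.1761, 0.2218]
orientation: [0.0, 0.756, 0.655, 0.0]
wrist_force: [-0.2, -0.4, 0.6]
finger_gap: 0.0851
```

Request:
play_rows(steps=[{"claw":0,"dp":[-0.0245,-0.0056,0.003],"angular":[0,0,0]},{"claw":0,"dp":[-0.0245,-0.0056,0.003],"angular":[0,0,0]},{"claw":0,"dp":[-0.0245,-0.0056,0.003],"angular":[0,0,0]},{"claw":0,"dp":[-0.0245,-0.0056,0.003],"angular":[0,0,0]},{"claw":0,"dp":[-0.0245,-0.0056,0.003],"angular":[0,0,0]},{"claw":0,"dp":[-0.0245,-0.0056,0.003],"angular":[0,0,0]},{"claw":0,"dp":[-0.0245,-0.0056,0.003],"angular":[0,0,0]},{"claw":0,"dp":[-0.0245,-0.0056,0],"angular":[0,0,0]}])

```text
clock: 46.78
tcp_pos: [0.5246, -0.3636, 0.2]
orientation: [-0.0, 0.756, 0.655, -0.0]
wrist_force: [-0.2, -0.8, 0.6]
finger_gap: 0.0853
```

```bash
python3 - <<'E'
from h import *
s,p,d,c,T,W=look('w22'); capmeas(s,W,(.525,-.363)); print(s['joint_pos'])
E
```

```text
tcp [ 0.5246 -0.3636  0.2   ] t 46.8 gap 0.0853
hex 639 [ 526.7 -365.5] 12.7 (array([ 526.7, -365.4]), 25.2, 22.5, 80.9) tool delta [-1.6  2.3]
rim 2122 [ 526.4 -365.2] 27.9 (array([ 526.4, -365.3]), 54.7, 54.4, 80.9) tool delta [-1.4  2. ]
[-7.31701641e-01  4.50493400e-01  1.52075780e-01  1.27288047e+00
 -2.25096598e-05  9.82113185e-01]
```

Request:
play_rows(force=50, steps=[{"claw":0,"dp":[-0.0015,0.0014,0.02],"angular":[0,0,0]},{"claw":0,"dp":[0,0,0.025],"angular":[0,0,0]},{"claw":0,"dp":[0,0,0.028],"angular":[0,0,0]},{"claw":0,"dp":[0,0,0.028],"angular":[0,0,0]},{"claw":0,"dp":[0,0,0.028],"angular":[0,0,0]},{"claw":0,"dp":[0,0,0.018],"angular":[0,0,0]},{"claw":0,"dp":[0,0,0.011],"angular":[0,0,0]},{"claw":0,"dp":[0,0,0.005],"angular":[0,0,0]}])

```text
clock: 47.5
tcp_pos: [0.5258, -0.3636, 0.0356]
orientation: [-0.001, 0.756, 0.655, -0.0]
wrist_force: [-0.2, -0.5, -0.1]
finger_gap: 0.0855
```

Request:
play_rows(force=50, steps=[{"claw":255,"dp":[0,0,0],"angular":[0,0,0]},{"claw":255,"dp":[0,0,0],"angular":[0,0,0]},{"claw":255,"dp":[0,0,0],"angular":[0,0,0]},{"claw":255,"dp":[0,0,0],"angular":[0,0,0]},{"claw":255,"dp":[0,0,0],"angular":[0,0,0]},{"claw":255,"dp":[0,0,0],"angular":[0,0,0]},{"claw":255,"dp":[0,0,0],"angular":[0,0,0]},{"claw":255,"dp":[0,0,0],"angular":[0,0,0]}])

```text
clock: 48.17
tcp_pos: [0.5271, -0.365, 0.0388]
orientation: [0.001, 0.756, 0.655, -0.0]
wrist_force: [-2.3, 0.3, 6.3]
finger_gap: 0.0218
```

Request:
play_rows(steps=[{"claw":255,"dp":[0,0,-0.01],"angular":[0,0,0]},{"claw":255,"dp":[0,0,-0.025],"angular":[0,0,0]},{"claw":255,"dp":[0,0,-0.03],"angular":[0,0,0]},{"claw":255,"dp":[0,0,-0.035],"angular":[0,0,0]},{"claw":255,"dp":[0,0,-0.035],"angular":[0,0,0]},{"claw":255,"dp":[0,0,-0.035],"angular":[0,0,0]},{"claw":255,"dp":[0,0,-0.025],"angular":[0,0,0]},{"claw":255,"dp":[0,0,0],"angular":[0,0,0]}])

```text
clock: 48.83
tcp_pos: [0.5285, -0.3659, 0.2397]
orientation: [0.005, 0.756, 0.655, 0.001]
wrist_force: [-0.1, -0.4, -1.0]
finger_gap: 0.0221
```

```bash
python3 - <<'E'
from h import *
s,p,d,c,T,W=look('w23'); t=s['tcp_pos'];M=toolaxes(s); print(s['wrist_force'])
D=(W-t)@M
m=(abs(D[...,0])<.035)&(abs(D[...,1])<.035)&(abs(D[...,2]-.012)<.006); print('rim',m.sum(),np.percentile(D[m],[.5,99.5],axis=0).round(4))
print('rod B',(np.r_[.6832,.1022,0]-np.r_[t[:2],0])@M)
E
```

```text
tcp [ 0.5285 -0.3659  0.2397] t 48.8 gap 0.0221
[-0.09931454 -0.40015951 -1.02131827]
rim 4402 [[ 0.0002 -0.0252  0.0067]
 [ 0.0267  0.0278  0.0178]]
rod B [ 0.48538145  0.08644481 -0.00202825]
```

Request:
play_rows(steps=[{"claw":255,"dp":[0.015,0.003,0],"angular":[0,0,0]},{"claw":255,"dp":[0.03,0.0055,0],"angular":[0,0,0]},{"claw":255,"dp":[0.032,0.0055,0],"angular":[0,0,0]},{"claw":255,"dp":[0.032,0.0055,0],"angular":[0,0,0]},{"claw":255,"dp":[0.032,0.0055,0],"angular":[0,0,0]},{"claw":255,"dp":[0.032,0.0055,0],"angular":[0,0,0]},{"claw":255,"dp":[0.032,0.0055,0],"angular":[0,0,0]},{"claw":255,"dp":[0.032,0.0055,0],"angular":[0,0,0]}])

```text
clock: 49.55
tcp_pos: [0.6004, -0.1328, 0.2298]
orientation: [-0.002, 0.756, 0.655, -0.001]
wrist_force: [-0.4, -0.2, -2.4]
finger_gap: 0.0223
```

Request:
play_rows(steps=[{"claw":255,"dp":[0.032,0.0055,0],"angular":[0,0,0]},{"claw":255,"dp":[0.032,0.0055,0],"angular":[0,0,0]},{"claw":255,"dp":[0.032,0.0055,0],"angular":[0,0,0]},{"claw":255,"dp":[0.032,0.0055,0],"angular":[0,0,0]},{"claw":255,"dp":[0.032,0.0055,0],"angular":[0,0,0]},{"claw":255,"dp":[0.032,0.0055,0],"angular":[0,0,0]},{"claw":255,"dp":[0.032,0.0055,0],"angular":[0,0,0]},{"claw":255,"dp":[0.024,0.007,0],"angular":[0,0,0]}])

```text
clock: 50.22
tcp_pos: [0.6803, 0.107, 0.2296]
orientation: [-0.002, 0.755, 0.656, -0.002]
wrist_force: [0.5, 0.5, -3.0]
finger_gap: 0.0221
```

Request:
play_rows(steps=[{"claw":255,"dp":[0,0,0.01],"angular":[0,0,0]},{"claw":255,"dp":[0,0,0.015],"angular":[0,0,0]},{"claw":255,"dp":[0,0,0.015],"angular":[0,0,0]},{"claw":255,"dp":[0,0,0.005],"angular":[0,0,0]},{"claw":255,"dp":[0,0,0],"angular":[0,0,0]},{"claw":255,"dp":[0,0,0],"angular":[0,0,0]},{"claw":255,"dp":[0,0,0],"angular":[0,0,0]},{"claw":255,"dp":[0,0,0],"angular":[0,0,0]}])

```text
clock: 50.88
tcp_pos: [0.6823, 0.1031, 0.1884]
orientation: [0.001, 0.756, 0.655, 0.001]
wrist_force: [-0.2, -0.1, -1.9]
finger_gap: 0.0225
```

```bash
python3 - <<'E'
from h import *
s,p,d,c,T,W=look('w24'); t=s['tcp_pos'];M=toolaxes(s)
print('rod B',(np.r_[.6832,.1022,0]-np.r_[t[:2],0])@M)
print('B plate',rect(topmean(W,(.684,.1022),.047,.057,.05)))
E
```

```text
tcp [0.6823 0.1031 0.1884] t 50.9 gap 0.0225
rod B [-7.21386254e-04  1.02900467e-03  1.56664194e-06]
B plate (array([686.6, 103. ]), 95.0, 58.6, -8.8)
```

Seated TCP should be ≈0.1528 (contact); descend 34 mm, then slowly.

Request:
play_rows(steps=[{"claw":255,"dp":[-0.0007,0.001,0.008],"angular":[0,0,0]},{"claw":255,"dp":[0,0,0.008],"angular":[0,0,0]},{"claw":255,"dp":[0,0,0.005],"angular":[0,0,0]},{"claw":255,"dp":[0,0,0.003],"angular":[0,0,0]},{"claw":255,"dp":[0,0,0.003],"angular":[0,0,0]},{"claw":255,"dp":[0,0,0.003],"angular":[0,0,0]},{"claw":255,"dp":[0,0,0.002],"angular":[0,0,0]},{"claw":255,"dp":[0,0,0],"angular":[0,0,0]}])

```text
clock: 51.6
tcp_pos: [0.6825, 0.1025, 0.1547]
orientation: [-0.0, 0.756, 0.655, -0.0]
wrist_force: [-0.6, 0.1, -2.8]
finger_gap: 0.0222
```

Request:
play_rows(steps=[{"claw":255,"dp":[0,0,0.001],"angular":[0,0,0]},{"claw":255,"dp":[0,0,0.001],"angular":[0,0,0]},{"claw":255,"dp":[0,0,0.001],"angular":[0,0,0]},{"claw":255,"dp":[0,0,0],"angular":[0,0,0]},{"claw":255,"dp":[0,0,0],"angular":[0,0,0]},{"claw":255,"dp":[0,0,0],"angular":[0,0,0]},{"claw":255,"dp":[0,0,0],"angular":[0,0,0]},{"claw":255,"dp":[0,0,0],"angular":[0,0,0]}])

```text
clock: 52.27
tcp_pos: [0.683, 0.1025, 0.1527]
orientation: [0.0, 0.756, 0.655, 0.0]
wrist_force: [0.3, -0.1, 1.7]
finger_gap: 0.022
```

Contact. Release, lift, back off and check.

Request:
play_rows(steps=[{"claw":0,"dp":[0,0,0],"angular":[0,0,0]},{"claw":0,"dp":[0,0,0],"angular":[0,0,0]},{"claw":0,"dp":[0,0,0],"angular":[0,0,0]},{"claw":0,"dp":[0,0,0],"angular":[0,0,0]},{"claw":0,"dp":[0,0,0],"angular":[0,0,0]},{"claw":0,"dp":[0,0,-0.01],"angular":[0,0,0]},{"claw":0,"dp":[0,0,-0.035],"angular":[0,0,0]},{"claw":0,"dp":[0,0,-0.035],"angular":[0,0,0]}])

```text
clock: 52.93
tcp_pos: [0.6812, 0.1024, 0.2316]
orientation: [-0.001, 0.756, 0.655, -0.002]
wrist_force: [1.3, 0.3, 0.9]
finger_gap: 0.0853
```

Request:
play_rows(steps=[{"claw":0,"dp":[-0.005,0,-0.02],"angular":[0,0,0]},{"claw":0,"dp":[-0.005,-0.01,0],"angular":[0,0,0]},{"claw":0,"dp":[-0.005,-0.01,0],"angular":[0,0,0]},{"claw":0,"dp":[-0.005,0,0],"angular":[0,0,0]},{"claw":0,"dp":[-0.005,0,0],"angular":[0,0,0]},{"claw":0,"dp":[-0.005,0,0],"angular":[0,0,0]},{"claw":0,"dp":[0,0,0],"angular":[0,0,0]},{"claw":0,"dp":[0,0,0],"angular":[0,0,0]}])

```text
clock: 53.6
tcp_pos: [0.6589, 0.0751, 0.2519]
orientation: [-0.0, 0.756, 0.654, -0.0]
wrist_force: [-0.4, -0.6, -0.7]
finger_gap: 0.0854
```

```bash
python3 - <<'E'
from h import *
s,p,d,c,T,W=look('w25')
for b in[(.671,.0125),(.684,.1022)]:
  for zz,r in((.164,.02),(.138,.035),(.052,.05)):
    q=topmean(W,b,zz-.004,zz+.005,r); print(zz,len(q),rect(q) if len(q)>20 else '',np.median(q[:,2]).round(4) if len(q) else '')
look('s25','scene')
E
```

```text
tcp [0.6589 0.0751 0.2519] t 53.6 gap 0.0854
0.164 823 (array([671.7,  13. ]), 25.3, 22.4, -85.1) 0.1641
0.138 2454 (array([671.7,  14.1]), 55.4, 53.1, -4.7) 0.1375
0.052 2948 (array([673.4,  11.8]), 94.7, 59.1, -8.1) 0.0513
0.164 1088 (array([684.3, 101.8]), 25.2, 22.9, 20.4) 0.1642
0.138 3476 (array([684.3, 101.8]), 54.8, 54.7, -6.5) 0.1375
0.052 2540 (array([686.5, 101.8]), 94.8, 60.0, -8.2) 0.0513
tcp [0.6589 0.0754 0.2518] t 53.6 gap 0.0854
```

View pics/w25.png

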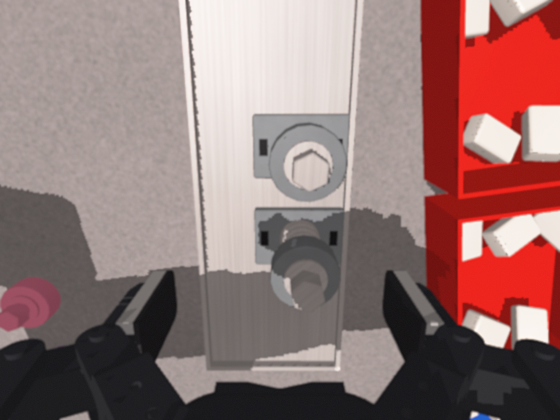

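View pics/s25.png

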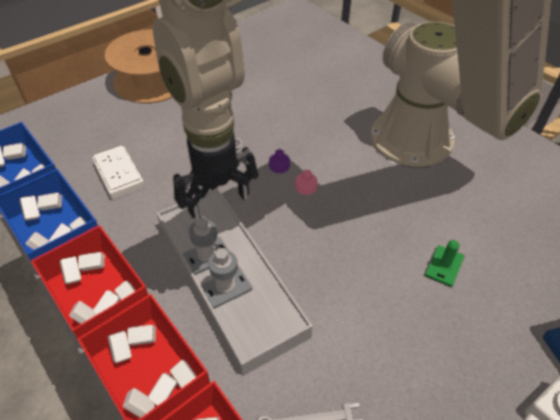

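```bash
python3 -c "
from workcell import env
print(env.hand_in(), env.get_state()['clock'])"
```

```text
the job is handed in; nothing more can be done
the job is handed in; nothing more can be done
```

The job is done and handed in, with about 54 s of the 210 s used. I found two grey bases in the camera images, no third. Both now stand on the shelf with their springs and caps on.

Last checks, made with the wrist camera once the gripper was clear:
- **Bases:** each plate stands with one end against the back lip, square to the shelf within about 0.5°. Their centres are about 90 mm apart, so the gap between the plates is about 30 mm.
- **Springs:** checked after each was fitted, their tops were about 114 mm above the bench, which is right for a spring seated on its plate.
- **Caps:** the bodies (about 138 mm) and bolt heads (about 164 mm) are at the seated heights on both mounts. Measured after fitting, the first cap's body was level; I judged the second by those heights and did not measure its tilt.
- **Forces:** the highest I saw, in the readings after each move, was about 12 N at the wrist, so nothing came near the limits.

The scene camera and the wrist camera disagreed by up to about 4 mm. I went by the wrist camera and the positions felt while gripping, and no spring or cap snagged going on.

One spring and one cap are left over. I left the spanner, socket box, green base and the pink and purple caps alone.

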